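# Set up the edge burnisher: keyed collar and grooved wheel on the D-spindle

### The arm

A 6-joint arm with a two-finger parallel gripper is mounted at the origin on a cart in front of the work surface, level with it; the furniture and walls round the work are solid. World frame = base frame: x ahead of the robot, y to its left, z up, the work surface at z = 0. Lengths are in m, angles in degrees, forces in N, time in s.
With the tool pointing down it reaches from about 0.4 to 0.825 m from the base axis. Payload 7 kg.
Tool frame: the origin (TCP) lies at the very end of the fingers, on their centre line; the grasp point (between the pads) lies 19 mm behind it; x points along the fingers, y is the direction in which the jaws open and shut, and the axes are right-handed (so a half turn about x gives the same grasp; the last joint's range is limited). The gripper opens to 88 mm and grips with 3 to 60 N. Pads are 19 mm wide; open, the fingers measure 130 mm over their backs; the gripper's body (78 mm by 193 mm) begins 47 mm behind the grasp point.
Start: joints at [-53.222, 20.546, 0.682, 0, -70.136, -16.507], TCP at [0.234, -0.633, 0.227] pointing down, gripper open.
Joint ranges: [-176.03, 176.03], [-82.01, 121.73], [-58.28, 71.71], [-173.87, 95.51], [-174.79, -0.11], [-173.66, 173.66]. Speed limits (degrees/s): [136.94, 136.94, 172.46, 180, 180, 180].

### API

Orientations are given as [roll, pitch, yaw] about the fixed x, y, z axes, in that order (R = Rz(yaw) Ry(pitch) Rx(roll)).
In Python, from plant import monitor, eyes, ticket gives the robot as it stands. The module is installed in compiled form; this text tells all that it offers.
- The arm moves only by the shell command python3 -m crank 'ROWS'. ROWS is JSON, a list of rows, each an object with "linear": the shift along the world's x, y, z in units of 60 mm (1.0 is 60 mm), a list of three; "rot": the turn, a rotation vector about the world's x, y, z in units of 5 degrees (1.0 is 5 degrees), a list of three; "hand": the opening, from 0 (shut) to 1 (fully open). In form: [{"linear": [tx, ty, tz], "rot": [ax, ay, az], "hand": hand}, ...]. A call has 1 to 20 rows; each row shifts and turns the pose as measured when the row begins; what a row does not reach is not made up. A row lasts 1/8 s, in which the tool goes at most 62.5 mm and 10.7 degrees, less where a joint would pass 70% of its speed; a pose out of reach is approached as far as the arm can. A call is refused whole if a number of a shift passes 1 or a number of a turn 1, either way. A call with a gripper value outside its range is refused whole. The fingers move at their own pace and stop on an object; the grip force is fixed at half the most. Time passes only in rows, so rows that do not move let the fingers close. It gives the time, the measured TCP pose, the force and the opening at its end, in the units of the state.
- monitor.get_obs(): the state, without advancing time (a new reading comes with each control period).
- eyes.snapshot(name): name is "scene" or "top"; returns a dict with "image" (384x512x3 uint8, red, green, blue), "depth" (384x512 float32, m along the optical axis (not along the pixel's ray), 0 where there is no reading), "K" (3x3 intrinsics, pixels), "camera_from_world" (4x4, takes a point from world to camera coordinates). Camera axes: x right, y up, looking along -z (the intrinsics and any distortion apply to the point x, -y, -z); pixel columns grow to the right and rows downward; lengths in m; the calibration is good to about 2 mm. A picture is of the moment at which its call begins.
- ticket.close_job(): hands the job in, once; it reports no verdict.
The state is a dict: "clock": time; "joint_pos": joint angles; "qvel": joint speeds; "tau": joint torques, N m; "tool_pos": TCP position; "orientation": TCP orientation; "force": force on the tool from outside, world axes, zero at the start; "moment": the same for the moment, N m; "opening": finger opening in m.
Only numpy, scipy, OpenCV 4.12 (cv2) and the standard library are available. Lean on these libraries where they do the work, as an engineer would, in place of code of your own. Each camera call takes 0.05 s, during which the arm holds its last target.

### The job

Set the bench edge burnisher up for thick belt straps: slip the taller of the two loose steel collars onto its D-shaped spindle, then the larger of the two wooden burnishing wheels from the rack on top of it, with the wheel's metal hub boss upward. Turn each so that the flat in its bore meets the flat of the spindle, and let it down fully home. Leave the thin collar, the small wheel and the other things on the bench where they are.

Things in the scene. Friction and masses are not known exactly. Their poses are not given: they have to be found in the camera images.
- burnisher: Edge burnisher: a grey box 150 x 170 mm (x, y) fixed to the bench, its aluminium table plate 60 mm above the bench. Origin on the bench under the spindle, which stands in the middle of the plate. Its +x side is the back, with a dust guard; the front and the sides are open, so fitted parts are best held on their +y and -y sides.
- guard_top (a point): Middle of the top edge of the burnisher's dust guard, 106 mm above the bench. The guard is curved sheet steel standing on the plate, 42 mm inside radius about the spindle, 50 degrees to either side of the burnisher's +x, with a short suction stub behind. No finger fits between a wheel on the spindle and the guard.
- spindle_seat (a point): Centre of the seat: top of the spindle's 40 mm flange, 66 mm above the bench, on the axis. z up along the spindle; +x points to the flat of its D. Spindle 22 mm in diameter, flat 6.5 mm from the axis; it rises 61 mm above this point, the top 7 mm tapered.
- spindle (a joint): Angle of the spindle about its upright axis, rad, counter-clockwise from above; at 0 the spindle's flat faces the burnisher's +x. It can be turned against a light brake (about 0.06 N m) and stays where it is left.
- tall_collar_mid (a point): Taller steel collar: ring 48 mm in diameter, 22 mm high, lying flat, about 0.18 kg. D-bore of radius 12.2 mm with its flat 7.7 mm from the axis (about 1.2 mm clearance on the spindle). Point: centre, half-way up. z is the axis; +x points from the axis to the flat of the bore, where a dark engraved line runs on both faces. Either face may be up.
- thin_collar_mid (a point): The thin steel collar, 48 mm in diameter and 10 mm high, otherwise the same; to be left alone. Point: its centre.
- wheel_rack: Wooden rack, 78 x 170 mm (x, y), fixed to the bench, origin under its middle. Two wheels stand on edge in it, at y = -37.5 and y = +37.5 mm, axles along the rack's y, hub bosses to +y, between low slips whose tops are 44 mm above the bench (end cheeks 54 mm).
- large_wheel_mid (a point): Larger wooden wheel: 60 mm in diameter, 24 mm wide, about 0.15 kg, D-bore as in the collars. Point: on the axle, midway through the 24 mm. y is the axle, +y out of the boss face; +x points from the axle to the flat of the bore, where a dark engraved line runs on both faces. In the rack this point is 44 mm above the bench and the top of the rim 74 mm.
- large_wheel_boss (a point): Centre of the end of the large wheel's hub boss, 18 mm along +y from mid-wheel. The aluminium hub, 34 mm in diameter, stands 6 mm proud as this boss and is flush on the other face. In the rack the wheel can be pinched across its faces by the top 12 mm of the rim; it must lie flat to be held across the rim. Set on edge and leaned more than 25 degrees it falls flat.
- small_wheel_mid (a point): The smaller wooden wheel: 44 mm in diameter, 24 mm wide, otherwise the same, in the other place of the rack; to be left alone. Point and axes as for the large one.
- beeswax: Round of beeswax, 48 mm, 16 mm high, a bystander. Origin: centre of its underside.
- edge_slicker: Wooden edge slicker, 101 mm long, 16 mm high, a bystander. Origin: centre of its underside; long axis y.
- awl: Awl, 135 mm long, 20 mm high, a bystander. Origin: centre of its underside; long axis y.
- rotary_cutter: Rotary cutter, 167 mm long, 24 mm high, a bystander. Origin: centre of its underside; long axis y.
- thread_cone_ecru: Cone of undyed thread, 62 mm in diameter, 98 mm high, standing, a bystander. Origin: centre of its underside.
- eraser_block: Blue sanding block, 85 x 35 mm, 28 mm high, a bystander. Origin: centre of its underside.
Mind the look-alikes: they are no part of the job. What is shaped like the part that bears large_wheel_mid but green is not meant. Leave any blue look-alike of the part that bears tall_collar_mid alone.

How it is judged (in metres and radians):
On the way:
1. the tall collar is fully home on the spindle's flange, its flat against the spindle's (horizontal distance between tall_collar_mid and spindle_seat below 0.003 m and z of tall_collar_mid in the frame of spindle_seat below 0.0125 m and angle between the x axis of tall_collar_mid and the x axis of spindle_seat, either way round below 0.2 rad), for 0.2 s.
At the end, for the whole second after the job is handed in: Tall collar on the spindle flange (within 3 mm of the axis, 1.5 mm of fully down), large wheel boss up on the collar (3 mm, 2 mm, level within 4 degrees), each bore flat on the spindle flat (within 0.2 rad), both released and at rest; nothing else moved by more than 3 cm (all of step 1 and horizontal distance between large_wheel_mid and spindle_seat below 0.003 m and z of large_wheel_mid in the frame of spindle_seat below 0.036 m and angle between large_wheel_mid's own y axis and vertical below 0.07 rad and angle between the x axis of large_wheel_mid and the x axis of spindle_seat, either way round below 0.2 rad and linear speed of each of large_wheel, tall_collar below 0.02 m/s); the robot touches nothing.
It fails at once if the thin collar or the small wheel is moved by more than 3 cm (distance of any of thin_collar_mid, small_wheel_mid from where it was at the start of the episode above 0.03 m).
It fails at once if a bystander is moved by more than 3 cm or the thread cone knocked over (distance of any of beeswax, edge_slicker, awl, rotary_cutter, thread_cone_ecru, eraser_block from where it was at the start of the episode above 0.03 m or angle between thread_cone_ecru's own z axis and vertical above 0.5 rad).
It also fails if it takes over 72 s, if anything falls off the work surface, if the arm or the gripper's body presses on something with over 40 N, if the wrist force passes 120 N, or if a joint passes its speed limit or range.

## Working session

There is one attempt and no reset: what is moved stays moved. The work goes in short steps, Python scripts to look and compute and a shell command to move; the robot and the scene stay as the last step left them, time stands still between calls to the robot, and variables do not carry over. Pictures are saved under pics/ and viewed, and the job is handed in when it is done.

```bash
mkdir -p pics; ls
cat > h.py <<'E'
import numpy as np, cv2
from plant import monitor, eyes, ticket
def snap(name,tag):
    s=eyes.snapshot(name); np.savez(f'{tag}.npz',**s)
    cv2.imwrite(f'pics/{tag}.png',s['image'][:,:,::-1]); return s
def load(tag): return dict(np.load(f'{tag}.npz'))
def ray(s,u,v):
    K=s['K'];T=s['camera_from_world'];d=np.linalg.inv(K)@[u,v,1.]; d=np.array([d[0],-d[1],-d[2]])
    R=T[:3,:3]; o=-R.T@T[:3,3]; return o,R.T@d
def onplane(s,u,v,z):
    o,d=ray(s,u,v); return o+d*(z-o[2])/d[2]
def atdepth(s,u,v):
    o,d=ray(s,u,v); return o+d*s['depth'][int(round(v)),int(round(u))]
def proj(s,p):
    T=s['camera_from_world'];c=T[:3,:3]@np.array(p)+T[:3,3]; q=s['K']@np.array([c[0],-c[1],-c[2]]); return q[:2]/q[2]
def crop(s,u0,v0,u1,v1,k,tag):
    im=cv2.resize(s['image'][v0:v1,u0:u1],None,fx=k,fy=k,interpolation=cv2.INTER_CUBIC); cv2.imwrite(f'pics/{tag}.png',im[:,:,::-1])
E
python3 - <<'E'
from h import *
print(monitor.get_obs())
for n in('scene','top'):
    s=snap(n,n+'0'); print(s['K'],s['camera_from_world'],s.keys())
E
```

```text
pics
{'clock': 0.0, 'joint_pos': array([-5.32219662e+01,  2.05917013e+01,  6.35359076e-01, -1.99258071e-02,
       -7.01353196e+01, -1.65048448e+01]), 'qvel': array([ 0.08255096, -0.06131804,  0.02951427,  0.02915537,  0.04122298,
        0.07868494]), 'tau': array([-2.79070860e-03, -5.82718849e+01,  2.93050861e+01,  6.99748546e+00,
        6.72389375e-03, -1.56904480e-04]), 'tool_pos': array([ 0.23367732, -0.63275809,  0.22563233]), 'orientation': array([ 94.95665489,  89.90644319, 115.22305807]), 'force': array([-0.66711289, -0.19026694, -0.00827398]), 'moment': array([-0.03810683,  0.04638598, -0.04286825]), 'opening': 0.0875873265126444}
[[398.26274499   0.         247.96118764]
 [  0.         398.26274499 191.6819214 ]
 [  0.           0.           1.        ]] [[-0.61166634 -0.79105561  0.00976235  0.34102915]
 [ 0.59727342 -0.45366623  0.66140109 -0.38767695]
 [-0.5187762   0.41038758  0.74996886 -0.89768619]
 [ 0.          0.          0.          1.        ]] dict_keys(['image', 'depth', 'K', 'camera_from_world'])
[[490.15678885   0.         250.91102516]
 [  0.         490.15678885 191.53332969]
 [  0.           0.           1.        ]] [[ 0.02551879 -0.99959249  0.01279203 -0.01664018]
 [ 0.98231855  0.02744777  0.1851942  -0.54681087]
 [-0.18546985  0.00783991  0.98261868 -1.30912796]
 [ 0.          0.          0.          1.        ]] dict_keys(['image', 'depth', 'K', 'camera_from_world'])
```

View pics/scene0.png

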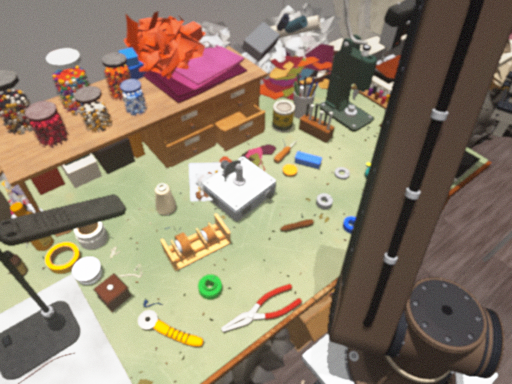

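View pics/top0.png

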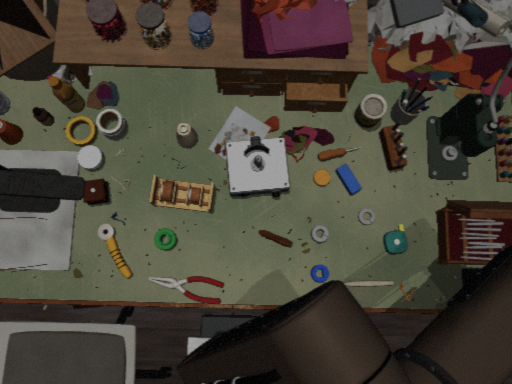

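Collar candidates in the top view are the grey ring at (320,234), the grey ring at (367,216), and a blue ring at (320,273), which is excluded. Wheel candidates are the two in the rack at about (168,192) and (193,194), and a green ring at (165,239), also excluded. I'll check these in crops.

Run:
```python
from h import *
s=load('top0'); c=load('scene0')
a=[cv2.resize(s['image'][v0:v1,u0:u1],(400,300),interpolation=cv2.INTER_CUBIC) for u0,v0,u1,v1 in[(300,200,388,266),(142,164,222,224),(218,130,298,190)]]
a.append(cv2.resize(c['image'][205:268,155:239],(400,300),interpolation=cv2.INTER_CUBIC))
cv2.imwrite('pics/c1.png',np.vstack([np.hstack(a[:2]),np.hstack(a[2:])])[:,:,::-1])
a=[cv2.resize(c['image'][v0:v1,u0:u1],(400,300),interpolation=cv2.INTER_CUBIC) for u0,v0,u1,v1 in[(300,160,360,205+0),(200,150,280,210)]]
cv2.imwrite('pics/c2.png',np.hstack(a)[:,:,::-1])
for u,v in[(320,228),(320,227),(310,234),(367,210),(358,216),(258,160),(240,180),(180,180),(340,225)]: print(u,v,atdepth(s,u,v))
```

```text
320 228 [ 0.45417287 -0.19859054  0.02087679]
320 227 [ 0.45706261 -0.19868642  0.02025592]
310 234 [ 4.38750430e-01 -1.73323260e-01 -1.39173896e-04]
367 210 [ 0.51006191 -0.33362363  0.01309772]
358 216 [ 0.49300088 -0.3090734   0.00718921]
258 160 [ 0.61853467 -0.01805353  0.12607432]
240 180 [0.57686807 0.02905884 0.06077727]
180 180 [0.58442784 0.20291124 0.00222634]
340 225 [ 0.46718317 -0.25957523 -0.00360789]
```

View pics/c1.png

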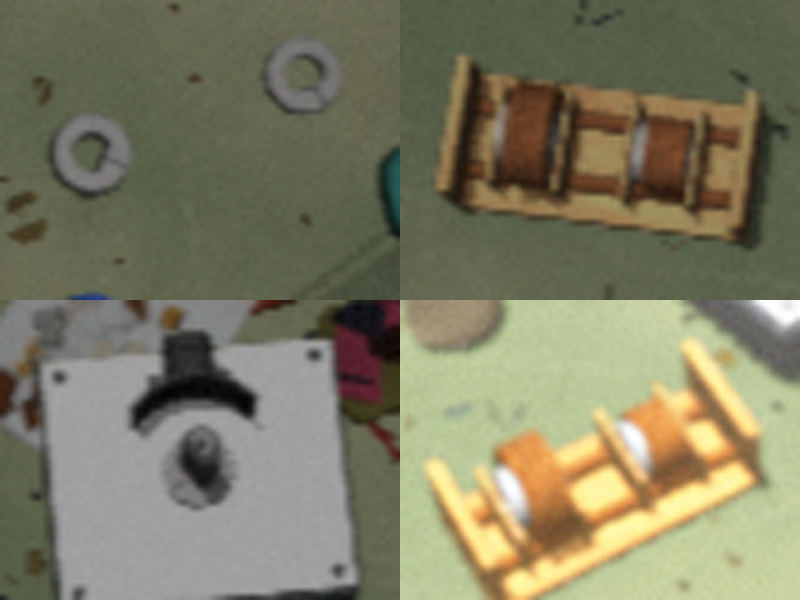

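View pics/c2.png

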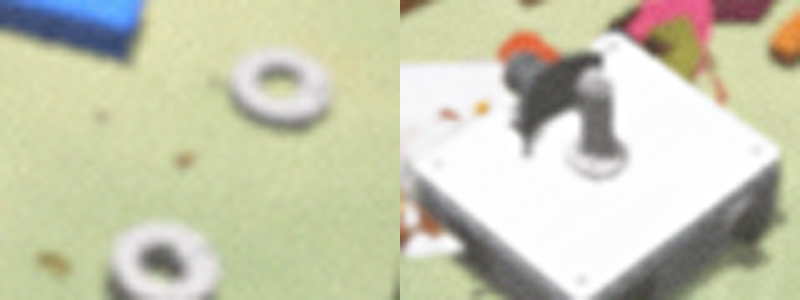

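Run:
```python
from h import *
s=load('top0'); c=load('scene0')
def st(im,u0,v0,u1,v1,w,h):
    g=im[v0:v1,u0:u1].astype(float); lo,hi=np.percentile(g,1),np.percentile(g,99.5); g=np.clip((g-lo)/(hi-lo),0,1)**.8*255
    return cv2.resize(g.astype(np.uint8),(w,h),interpolation=cv2.INTER_CUBIC)
a=[st(s['image'],305,219,335,249,400,400),st(s['image'],240,140,276,176,400,400)]
b=[st(c['image'],215,150,255,190,400,400)]
cv2.imwrite('pics/c3.png',np.hstack(a)[:,:,::-1])
# average several snapshots for noise? measure first
a=np.mean([eyes.snapshot('top')['image'].astype(float) for _ in range(4)],0)
b=np.mean([eyes.snapshot('scene')['image'].astype(float) for _ in range(4)],0)
np.savez('avg.npz',top=a,scene=b)
cv2.imwrite('pics/c4.png',np.hstack([st(a,240,140,276,176,400,400),st(b,215,150,255,190,400,400)])[:,:,::-1])
cv2.imwrite('pics/c5.png',np.hstack([st(a,305,219,335,249,400,400),st(a,150,172,190,212,400,400)])[:,:,::-1])
```

```text
(no output)
```

View pics/c4.png

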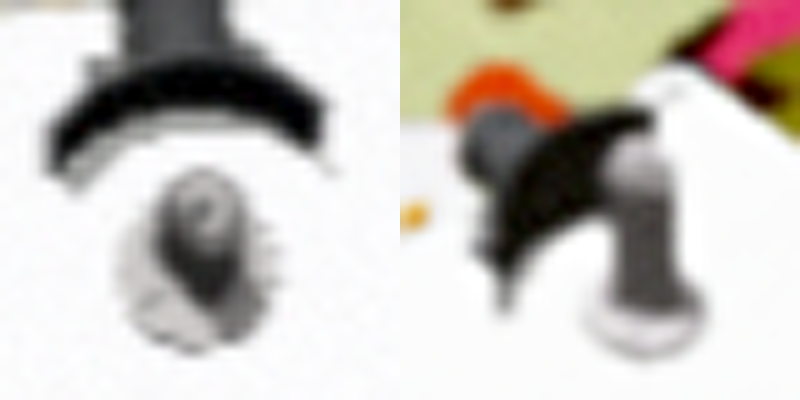

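View pics/c5.png

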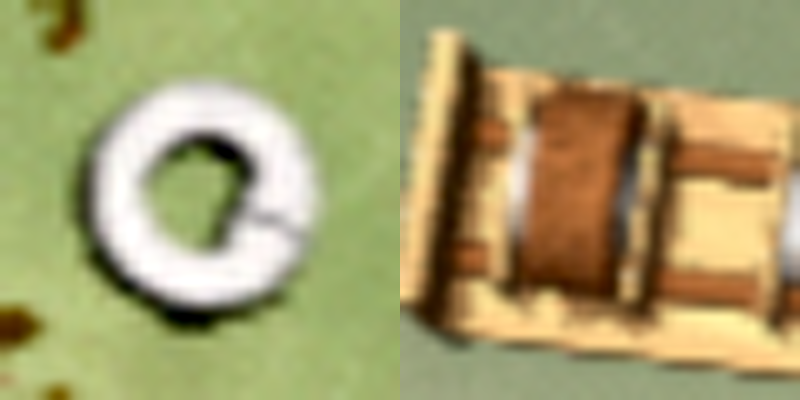

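```bash
cat > m1.py <<'E'
from h import *
s=load('top0'); c=load('scene0'); A=np.load('avg.npz'); 
np.set_printoptions(precision=4,suppress=True)
# collar
g=A['top'].astype(np.uint8); hsv=cv2.cvtColor(g,cv2.COLOR_RGB2HSV)
def big(m,u,v):
    cs,_=cv2.findContours(m.astype(np.uint8),cv2.RETR_EXTERNAL,cv2.CHAIN_APPROX_NONE)
    return max([k for k in cs if cv2.pointPolygonTest(k,(u,v),True)>-3],key=cv2.contourArea)
def fit(P):
    # circle fit
    x,y=P[:,0],P[:,1]; a=np.linalg.lstsq(np.c_[2*x,2*y,np.ones(len(x))],x*x+y*y,rcond=None)[0]; return a[0],a[1],np.sqrt(a[2]+a[0]**2+a[1]**2)
for n,(u,v),z in(('tall',(320,234),.022),('thin',(367,216),.010)):
    S=hsv[...,1].astype(int); V=hsv[...,2]
    m=(S<45)&(V>100); m2=np.zeros_like(m); m2[v-18:v+18,u-18:u+18]=m[v-18:v+18,u-18:u+18]
    k=big(m2,u,v)[:,0,:]; P=np.array([onplane(s,a,b,z) for a,b in k]); print(n,fit(P),len(k), np.percentile(S[v-8:v+8,u-8:u+8],[5,50,95]))
# plate
m=(hsv[...,1]<40)&(hsv[...,2]>120); m2=np.zeros_like(m); m2[125:205,218:300]=m[125:205,218:300]
k=big(m2,240,180); r=cv2.minAreaRect(k); bp=cv2.boxPoints(r); 
ap=cv2.approxPolyDP(cv2.convexHull(k),5,True)[:,0]
for q in(bp,ap):
    W=np.array([onplane(s,a,b,.06) for a,b in q]); print(W[:,:2].round(4).tolist(), W.mean(0), np.linalg.norm(np.diff(W,axis=0),axis=1))
# point cloud
for nm,im,(u0,v0,u1,v1) in(('top',s,(238,138,278,178)),('scene',c,(213,150,255,190))):
    for _ in [0]:
        pts=np.array([atdepth(im,u,v) for v in range(v0,v1) for u in range(u0,u1)])
    np.save('pc_'+nm,pts)
    q=pts[(pts[:,2]>.072)&(pts[:,2]<.118)]; print(nm,len(q)); print(q[:60])
    t=pts[pts[:,2]>.122]; print('topface',len(t),t.mean(0))
E
python3 m1.py
```

```text
tall (np.float64(0.4407343273736124), np.float64(-0.19875589068158062), np.float64(0.021795909128014563)) 46 [ 4.  8. 60.]
thin (np.float64(0.4950476707620699), np.float64(-0.3340775268017334), np.float64(0.021696153409736733)) 47 [ 4.  10.5 57. ]
[[0.732, 0.1], [0.7553, -0.0858], [0.5624, -0.1052], [0.5405, 0.0759]] [ 0.6476 -0.0038  0.06  ] [0.1873 0.1938 0.1825]
[[0.7382, -0.0398], [0.7013, -0.0884], [0.5638, -0.1041], [0.5454, 0.0529], [0.7077, 0.0949], [0.7346, 0.079]] [ 0.6652 -0.0009  0.06  ] [0.061  0.1384 0.1581 0.1677 0.0313]
top 210
[[ 0.6906  0.0046  0.0864]
 [ 0.6889  0.0019  0.0922]
 [ 0.6884 -0.0009  0.094 ]
 [ 0.6865 -0.0035  0.1005]
 [ 0.6877 -0.0063  0.0969]
 [ 0.6865 -0.009   0.1012]
 [ 0.6869 -0.0117  0.1   ]
 [ 0.6877 -0.0145  0.0979]
 [ 0.6883 -0.0173  0.0959]
 [ 0.6899 -0.0201  0.0911]
 [ 0.687   0.0045  0.0888]
 [ 0.6859  0.0018  0.0927]
 [ 0.6854 -0.0009  0.0945]
 [ 0.6843 -0.0036  0.0986]
 [ 0.6837 -0.0063  0.1008]
 [ 0.6828 -0.009   0.1039]
 [ 0.6847 -0.0118  0.098 ]
 [ 0.685  -0.0146  0.0974]
 [ 0.685  -0.0173  0.0975]
 [ 0.6868 -0.0202  0.0919]
 [ 0.6843 
[... 2072 characters left out ...]
 -0.0081  0.0987]
 [ 0.6799 -0.011   0.0978]
 [ 0.6782 -0.0134  0.0977]
 [ 0.6794 -0.0179  0.0941]
 [ 0.6697 -0.0148  0.1035]
 [ 0.6669 -0.0165  0.1047]
 [ 0.6689 -0.0214  0.1002]
 [ 0.6695 -0.0255  0.0973]
 [ 0.6659 -0.0265  0.0995]
 [ 0.6644 -0.0291  0.0992]
 [ 0.6625 -0.0314  0.0992]
 [ 0.6602 -0.0334  0.0999]
 [ 0.6611 -0.0377  0.0967]
 [ 0.657  -0.0383  0.0995]
 [ 0.6567 -0.0418  0.0976]
 [ 0.6568 -0.0456  0.0953]
 [ 0.6924  0.0022  0.0917]
 [ 0.6883  0.0013  0.0944]
 [ 0.6865 -0.0011  0.0943]
 [ 0.6813 -0.0012  0.0983]
 [ 0.6825 -0.0055  0.0948]
 [ 0.6791 -0.0068  0.0968]
 [ 0.6795 -0.0106  0.0942]
 [ 0.6668 -0.0056  0.107 ]
 [ 0.6664 -0.0089  0.1054]]
topface 26 [0.4481 0.1126 0.3413]
```

```bash
cat > m2.py <<'E'
from h import *
s=load('top0'); np.set_printoptions(precision=4,suppress=True)
A=np.load('avg.npz'); g=cv2.cvtColor(A['top'].astype(np.uint8),cv2.COLOR_RGB2GRAY).astype(float)
S=cv2.cvtColor(A['top'].astype(np.uint8),cv2.COLOR_RGB2HSV)[...,1]
print(g[175,222:232].round(),g[165,282:296].round(),g[186:198,250].round(),g[135:147,235].round(), g[135:147,280].round())
def cross(p,th):  # first subpixel rise through th
    for i in range(len(p)-1):
        if p[i]<th<=p[i+1]: return i+(th-p[i])/(p[i+1]-p[i])
th=130
L=[(220+cross(g[v,220:240],th),v) for v in range(152,188)]
R=[(300-cross(g[v,300:275:-1],th),v) for v in range(160,182)]
B=[(u,202-cross(g[202:180:-1,u],th)) for u in range(236,284)]
T=[(u,132+cross(g[132:155,u],th)) for u in list(range(232,242))+list(range(272,284))]
lines=[]
for n,P in zip('LRBT',(L,R,B,T)):
    W=np.array([onplane(s,u,v,.06)[:2] for u,v in P]); vx,vy,x0,y0=cv2.fitLine(W.astype(np.float32),cv2.DIST_HUBER,0,.001,.001).ravel()
    res=(W-[x0,y0])@[-vy,vx]; print(n,np.degrees(np.arctan2(vy,vx)),res.std()); lines.append((vx,vy,x0,y0))
def ix(a,b):
    t=np.linalg.solve(np.array([[a[0],-b[0]],[a[1],-b[1]]]),[b[2]-a[2],b[3]-a[3]]); return np.array([a[2]+t[0]*a[0],a[3]+t[0]*a[1]])
l,r,b,t=lines; C=np.array([ix(l,t),ix(r,t),ix(r,b),ix(l,b)]); print(C,C.mean(0),np.linalg.norm(np.diff(np.r_[C,C[:1]],axis=0),axis=1))
E
python3 m2.py
```

```text
[ 91.  92.  90.  92.  90.  69.  72. 128. 156. 159.] [160. 160. 159. 158. 137.  92.  87.  98.  98.  99. 100.  98. 101. 100.] [160. 159. 160. 155. 126.  70.  32.  17.  20.  44.  48.  56.] [123. 120. 120. 122. 126. 125. 129. 155. 159. 159. 159. 159.] [ 93.  49.  57. 148. 140.  78.  77. 135. 157. 158. 159. 159.]
L 7.0495625 0.000400537629906565
R 7.0217857 0.00042748358549819034
B -83.33784 0.0005056011630312924
T -83.658806 0.00071674169816206
[[ 0.6856  0.0718]
 [ 0.7034 -0.0882]
 [ 0.5628 -0.1055]
 [ 0.5441  0.0543]] [ 0.624  -0.0169] [0.1609 0.1416 0.1609 0.1425]
```

```bash
cat > m3.py <<'E'
from h import *
import sys
np.set_printoptions(precision=4,suppress=True)
s=load('top0'); c=load('scene0'); A=np.load('avg.npz')
X,Y=.624,-.0169
out=[]
for nm,k,(u0,v0) in(('top',s,(240,142)),('scene',c,(214,152))):
    im=A[nm][v0:v0+36,u0:u0+36]; g=np.clip((im-20)/(130)*255,0,255).astype(np.uint8); Z=16
    g=cv2.resize(g,None,fx=Z,fy=Z,interpolation=cv2.INTER_NEAREST if len(sys.argv)>1 else cv2.INTER_CUBIC)
    for z,col in((.066,(255,0,0)),(.127,(0,0,255)),(.12,(0,200,0))):
        p=proj(k,[X,Y,z]); print(nm,z,p)
        q=((p-[u0,v0]+.5)*Z).astype(int); cv2.drawMarker(g,tuple(int(i) for i in q),col,cv2.MARKER_CROSS,12,2)
        for rr in((.011,) if z>.07 else (.02,.011)):
          if z in(.12,.066):
            pts=np.array([((proj(k,[X+rr*np.cos(t),Y+rr*np.sin(t),z])-[u0,v0]+.5)*Z) for t in np.linspace(0,2*np.pi,60)]).astype(np.int32); cv2.polylines(g,[pts],True,col,1)
    out.append(cv2.resize(g,(400,400),interpolation=cv2.INTER_AREA))
cv2.imwrite('pics/c6.png',np.hstack(out)[:,:,::-1])
E
python3 m3.py
```

```text
top 0.066 [257.0449 163.455 ]
top 0.127 [257.6218 157.9018]
top 0.12 [257.5529 158.5649]
scene 0.066 [238.9619 179.4043]
scene 0.127 [238.8079 164.7279]
scene 0.12 [238.8262 166.472 ]
```

View pics/c6.png

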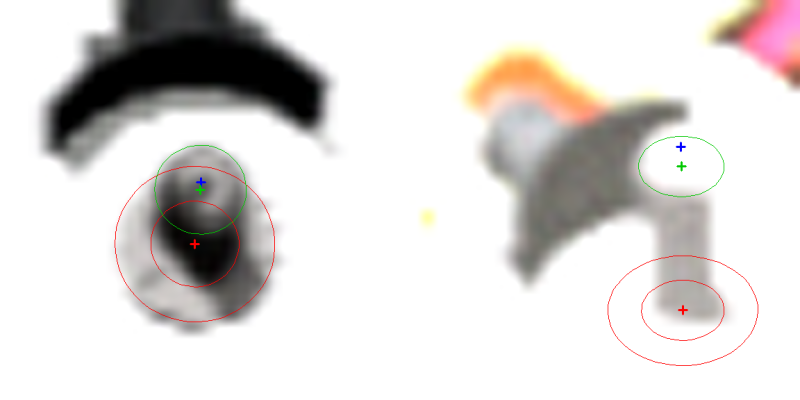

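Run:
```python
from h import *
A=np.load('avg.npz'); np.set_printoptions(linewidth=200)
g=A['scene'].mean(2); print('scene'); print('      ',np.arange(230,249))
for v in range(158,188): print(v,g[v,230:249].round().astype(int))
g=A['top'].mean(2); print('top'); print('     ',np.arange(247,270))
for v in range(153,175): print(v,g[v,247:270].round().astype(int))
```

```text
scene
       [230 231 232 233 234 235 236 237 238 239 240 241 242 243 244 245 246 247 248]
158 [194 198 203 204 204 203 203 206 220 240 246 242 235 241 246 231 184 144 105]
159 [170 183 196 197 195 194 189 196 216 238 242 234 228 239 251 253 244 209 149]
160 [142 154 166 169 164 152 143 148 164 181 210 234 245 250 253 254 255 251 229]
161 [126 125 127 122 112 103  93  92  95 110 169 240 253 254 253 254 254 255 254]
162 [111 103  91  86  82  78  74  76  83 102 167 242 255 254 253 253 253 254 255]
163 [ 89  79  78  74  72  79  88 120 139 152 194 246 255 254 253 253 253 253 254]
164 [ 78  75  76  76  78  86 129 176 196 197 217 245 253 254 253 253 253 253 253]
165 [ 79  76  76  79  81 108 155 194 204 198 209 231 244 252 253 253 253 253 253]
166 [ 76  80  77  78  88 123 166 188 188 181 185 197 228 249 253 253 253 253 252]
167 [ 79  78  78  79  91 124 156 171 174 170 168 174 213 246 254 253 253 252 252]
168 [ 78  80  78  78  85 107 131 147 150 154 157 163 202 245 254 253 253 252 252]
169 [ 80  77  79  77  83  94 111 122 125 126 132 139 189 246 254 253 253 252 253]
170 [ 80  74  75  79  86 
[... 3010 characters left out ...]
0 160 158 162]
168 [160 159 159 157 135 120 122 123 123 123 115  92  70  66  68  77 108 142 158 159 161 160 159]
169 [160 160 159 159 154 122 113 120 120 122 122 114  90  69  73  89 132 156 160 161 160 160 160]
170 [158 159 159 160 159 152 119  88  96 113 120 119 101  78  94 131 153 160 159 161 159 161 161]
171 [161 160 160 160 159 159 155 149 135 106  98 119 142 149 151 156 160 161 161 160 160 159 161]
172 [160 159 160 161 161 159 159 161 156 155 152 154 158 159 161 159 159 161 160 159 160 160 160]
173 [160 160 160 159 161 159 160 160 159 158 161 160 160 159 160 160 160 159 160 160 161 160 159]
174 [161 160 161 160 159 159 160 159 160 161 160 159 160 160 159 159 161 160 160 159 160 160 160]
```

```bash
cat > m4.py <<'E'
from h import *
A=np.load('avg.npz'); s=load('top0'); g=A['top'].mean(2); np.set_printoptions(precision=4,suppress=True)
for th in(65,75,85):
    P=[]
    for v in range(163,168):
        r=g[v,250:260]
        for i in range(9):
            if r[i]>th>=r[i+1]: P.append((250+i+(r[i]-th)/(r[i]-r[i+1]),v)); break
    W=np.array([onplane(s,u,v,.066)[:2] for u,v in P]); 
    vx,vy,x0,y0=cv2.fitLine(W.astype(np.float32),cv2.DIST_L2,0,.001,.001).ravel()
    n=np.array([-vy,vx]); 
    C=np.array([.624,-.0169]); d=(np.array([x0,y0])-C)@n
    if d<0: n=-n; d=-d
    print(th,W,np.degrees(np.arctan2(n[1],n[0])),'dist',d)
# flange ellipse: outer boundary half level (flange 122 vs plate 160 -> 141)
# collar: engraved line & bore
g=A['top'].mean(2); print('     ',np.arange(308,333))
for v in range(224,245): print(v,g[v,308:333].round().astype(int))
E
python3 m4.py
```

```text
65 [[ 0.6251 -0.0084]
 [ 0.6223 -0.0103]
 [ 0.6195 -0.0132]
 [ 0.6167 -0.0152]
 [ 0.6139 -0.0183]] 131.51376 dist 0.005849547270525099
75 [[ 0.625  -0.0077]
 [ 0.6222 -0.0096]
 [ 0.6195 -0.0124]
 [ 0.6167 -0.0146]
 [ 0.6139 -0.0174]] 131.0306 dist 0.006416707758240496
85 [[ 0.625  -0.0071]
 [ 0.6222 -0.0089]
 [ 0.6194 -0.0117]
 [ 0.6166 -0.0138]
 [ 0.6139 -0.0166]] 130.6245 dist 0.006997911745875182
      [308 309 310 311 312 313 314 315 316 317 318 319 320 321 322 323 324 325
 326 327 328 329 330 331 332]
224 [86 89 89 88 90 89 92 88 90 91 91 91 92 91 90 91 91 87 88 87 88 88 89 88
 89]
225 [ 87  85  87  88  91  90  88  89  91 101 106 105 106 105  98  94  90  88
  88  88  88  86  88  88  89]
226 [ 88  88  88  90  90  89  86  93 110 120 121 120 119 118 117 112 103  93
  86  88  87  89  88  90  89]
227 [ 88  90  89  88  87  83  94 111 122 123 124 122 119 120 121 121 118 110
  95  89  86  86  89  89  89]
228 [ 88  90  89  88  79  90 110 121 123 123 118 112 109 112 120 122 125 121
 111  95  86  89  88  89  90]
229 [ 88  88  86  76  78 104 121 121 122 109  83  63  56  61  88 113 124 122
 
[... 858 characters left out ...]
6  96  86  88  87  88  86]
238 [ 92  93  90  70  52  74 108 123 125 122 122 118 114 116 122 124 123 119
 107  90  87  87  86  88  86]
239 [ 93  94  92  89  66  53  83 112 122 124 125 125 124 124 121 124 121 107
  86  80  87  88  88  87  85]
240 [ 96  95  94  94  87  66  50  70  98 116 122 125 124 123 122 117 108  85
  80  88  88  88  87  86  87]
241 [ 95  97  94  96  91  91  77  60  55  72  89 101 106  98  91  78  69  63
  76  87  88  87  87  86  86]
242 [93 96 96 96 95 95 93 85 67 49 47 50 52 54 56 61 75 85 88 87 89 87 87 86
 87]
243 [83 94 95 95 96 94 91 89 85 68 54 53 53 74 85 86 87 92 91 90 90 88 88 89
 88]
244 [91 94 94 92 91 93 92 90 88 86 84 84 86 86 90 92 91 92 93 92 90 89 89 89
 89]
```

Run:
```python
from h import *
np.set_printoptions(precision=4,suppress=True)
s=load('top0'); A=np.load('avg.npz'); g=A['top'].mean(2)
c=onplane(s,320,233.1,.022)
print(c, [np.linalg.norm(onplane(s,u,v,.022)-c) for u,v in((311.9,233),(328.2,233),(320,224.9),(320,241.3))])
for p in((324.5,235),(327,236)):
    d=onplane(s,*p,.022)-c; print(np.degrees(np.arctan2(d[1],d[0])))
T=s['camera_from_world']; print(-T[:3,:3].T@T[:3,3])
# scene check: collar outer in scene
c2=load('scene0'); h=A['scene'].mean(2)
print(proj(c2,[c[0],c[1],.022]), proj(c2,c-[0,0,.022]))
print(np.arange(312,338))
for v in range(188,216): print(v,h[v,312:338].round().astype(int))
```

```text
[ 0.4397 -0.1984  0.022 ] [np.float64(0.022682911048959992), np.float64(0.02298818916373297), np.float64(0.023046508201243966), np.float64(0.022903649417690308)]
-111.58759836147854
-111.19298652832933
[0.2948 0.0086 1.3879]
[324.6326 198.531 ] [323.5139 203.2377]
[312 313 314 315 316 317 318 319 320 321 322 323 324 325 326 327 328 329
 330 331 332 333 334 335 336 337]
188 [191 190 192 191 193 192 192 191 192 193 192 193 194 193 194 193 195 193
 191 192 192 192 191 188 191 191]
189 [191 189 190 188 191 188 189 188 190 188 189 187 189 191 191 191 192 192
 189 187 190 189 189 188 192 190]
190 [189 191 189 189 189 189 188 188 186 188 187 188 186 186 188 190 189 188
 189 191 190 188 190 191 192 190]
191 [190 190 192 190 189 189 189 187 187 188 187 186 186 189 187 188 187 187
 188 190 191 190 190 190 189 189]
192 [188 188 189 188 191 189 189 186 188 192 192 195 193 193 190 190 186 188
 187 188 191 189 189 187 186 189]
193 [188 191 188 190 191 187 188 192 198 204 208 212 213 215 208 201 195 191
 190 189 187 186 187 186 188 187]
194 [190 187 190 189 190 191 197 209 214 222 226 228 230 230 2
[... 1679 characters left out ...]

 166 177 186 187 189 188 190 190]
210 [187 188 187 189 192 189 190 188 185 181 175 170 173 173 171 167 168 172
 181 184 183 185 188 189 190 188]
211 [187 189 189 192 190 190 192 194 193 191 194 193 193 191 190 187 184 184
 183 183 184 187 186 190 188 189]
212 [191 191 191 189 194 191 193 193 191 186 186 189 193 195 193 190 188 185
 185 186 184 187 188 190 192 192]
213 [193 188 183 180 186 191 197 191 175 160 163 178 190 194 192 190 189 188
 189 187 188 189 191 189 192 192]
214 [190 176 154 153 177 192 195 182 160 142 149 175 190 196 192 194 193 194
 189 189 188 191 190 192 195 195]
215 [188 168 146 153 175 192 187 171 144 139 158 184 194 196 192 193 195 196
 195 194 194 192 191 191 193 195]
```

```bash
cat >> h.py <<'E'
from scipy.spatial.transform import Rotation as Ro
def tool():
    o=monitor.get_obs(); R=Ro.from_euler('xyz',o['orientation'],degrees=True).as_matrix(); 
    return o,R
def plan(p,yaw,tilt=None,Rt=None,hold=None):
    """target: tcp p, tool x down, tool y at yaw deg. Prints total in move units."""
    o,R=tool()
    if Rt is None:
        y=np.array([np.cos(np.radians(yaw)),np.sin(np.radians(yaw)),0]); x=np.array([0,0,-1.]); Rt=np.c_[x,y,np.cross(x,y)]
    rv=Ro.from_matrix(Rt@R.T).as_rotvec(degrees=True)
    print('t',round(o['clock'],2),'pos',o['tool_pos'].round(4),'yawy',np.degrees(np.arctan2(R[1,1],R[0,1])).round(2),'toolx',R[:,0].round(3),'open',round(o['opening'],4),'F',o['force'].round(1))
    print('joints',o['joint_pos'].round(1))
    print('lin units',((np.array(p)-o['tool_pos'])/.06).round(3),'rot units',(rv/5).round(2))
E
python3 - <<'E'
from h import *
plan([.4397,-.1984,.1],34.4)
plan([.4397,-.1984,.1],34.4-180)
E
```

```text
t 0.5 pos [ 0.2338 -0.6332  0.2265] yawy 110.27 toolx [-0.  0. -1.] open 0.0875 F [ 0.3  0.  -0.1]
joints [-53.2  20.5   0.7  -0.  -70.1 -16.5]
lin units [ 3.431  7.246 -2.109] rot units [ -0.     0.   -15.17]
t 0.5 pos [ 0.2338 -0.6332  0.2265] yawy 110.27 toolx [-0.  0. -1.] open 0.0875 F [ 0.3  0.  -0.1]
joints [-53.2  20.5   0.7  -0.  -70.1 -16.5]
lin units [ 3.431  7.246 -2.109] rot units [-0.   -0.   20.83]
```

Chosen: the tall collar is the grey ring at (320,234), with depth showing its top about 21 mm up. The large wheel is the left one in the rack at (168,192). The crops confirm both. Now I'll move above the collar.

```bash
r() { :; }; python3 -m crank '[{"linear":[0.17,0.36,0],"rot":[0,0,1],"hand":1},{"linear":[0.17,0.36,0],"rot":[0,0,1],"hand":1},{"linear":[0.17,0.36,0],"rot":[0,0,1],"hand":1},{"linear":[0.17,0.36,0],"rot":[0,0,1],"hand":1},{"linear":[0.17,0.36,0],"rot":[0,0,1],"hand":1},{"linear":[0.17,0.36,0],"rot":[0,0,1],"hand":1},{"linear":[0.17,0.36,0],"rot":[0,0,1],"hand":1},{"linear":[0.17,0.36,0],"rot":[0,0,1],"hand":1},{"linear":[0.17,0.36,0],"rot":[0,0,1],"hand":1},{"linear":[0.17,0.36,0],"rot":[0,0,1],"hand":1},{"linear":[0.17,0.36,-0.1],"rot":[0,0,1],"hand":1},{"linear":[0.17,0.36,-0.1],"rot":[0,0,1],"hand":1},{"linear":[0.17,0.36,-0.1],"rot":[0,0,1],"hand":1},{"linear":[0.17,0.36,-0.1],"rot":[0,0,1],"hand":1},{"linear":[0.17,0.36,-0.1],"rot":[0,0,1],"hand":1},{"linear":[0.17,0.36,-0.1],"rot":[0,0,1],"hand":1},{"linear":[0.17,0.36,-0.1],"rot":[0,0,1],"hand":1},{"linear":[0.17,0.36,-0.1],"rot":[0,0,1],"hand":1},{"linear":[0.17,0.36,-0.1],"rot":[0,0,1],"hand":1},{"linear":[0.17,0.36,-0.1],"rot":[0,0,1],"hand":1}]'
python3 - <<'E'
from h import *
plan([.4397,-.1984,.06],34.4-180)
E
```

```text
clock: 3.0
tool_pos: [0.4434, -0.1885, 0.1681]
orientation: [-113.9, 89.5, 9.6]
force: [-0.2, -0.5, 2.3]
opening: 0.0878
t 3.0 pos [ 0.4434 -0.1885  0.1681] yawy -146.55 toolx [ 0.009  0.001 -1.   ] open 0.0878 F [-0.2 -0.5  2.3]
joints [  0.4   4.8 -28.2  -0.1 -56.6  33.1]
lin units [-0.061 -0.165 -1.801] rot units [-0.02  0.1   0.19]
```

```bash
python3 -m crank '[{"linear":[-0.06,-0.165,-0.6],"rot":[0,0.1,0.19],"hand":1},{"linear":[0,0,-0.7],"rot":[0,0,0],"hand":1},{"linear":[0,0,-0.5],"rot":[0,0,0],"hand":1},{"linear":[0,0,0],"rot":[0,0,0],"hand":1}]'
python3 - <<'E'
from h import *
plan([.4397,-.1984,.0045],34.4-180)
E
```

```text
clock: 3.5
tool_pos: [0.4417, -0.1971, 0.0589]
orientation: [-111.3, 89.8, 13.4]
force: [-0.4, -1.1, 0.3]
opening: 0.0874
t 3.5 pos [ 0.4417 -0.1971  0.0589] yawy -145.27 toolx [ 0.004  0.001 -1.   ] open 0.0874 F [-0.4 -1.1  0.3]
joints [ -0.7  13.1 -35.5  -0.1 -41.2  35.5]
lin units [-0.033 -0.022 -0.907] rot units [-0.01  0.05 -0.07]
```

```bash
python3 -m crank '[{"linear":[-0.033,-0.022,-0.5],"rot":[0,0.05,-0.07],"hand":1},{"linear":[0,0,-0.4],"rot":[0,0,0],"hand":1},{"linear":[0,0,0],"rot":[0,0,0],"hand":1}]'
python3 - <<'E'
from h import *
plan([.4397,-.1984,.0045],34.4-180)
s=snap('top','t1'); c=snap('scene','s1')
a=[cv2.resize(k['image'][v-30:v+30,u-40:u+40],(400,300),interpolation=cv2.INTER_CUBIC) for k,u,v in((s,320,234),(c,324,200))]
cv2.imwrite('pics/g1.png',np.hstack(a)[:,:,::-1])
E
```

```text
clock: 3.88
tool_pos: [0.4434, -0.1989, 0.0081]
orientation: [-125.8, 89.7, -1.3]
force: [0.0, -0.1, -0.1]
opening: 0.0873
t 3.88 pos [ 0.4434 -0.1989  0.0081] yawy -145.56 toolx [ 0.006 -0.    -1.   ] open 0.0873 F [ 0.  -0.1 -0.1]
joints [ -0.9  18.  -38.1   0.  -33.5  35.4]
lin units [-0.061  0.009 -0.06 ] rot units [ 0.    0.07 -0.01]
```

View pics/g1.png

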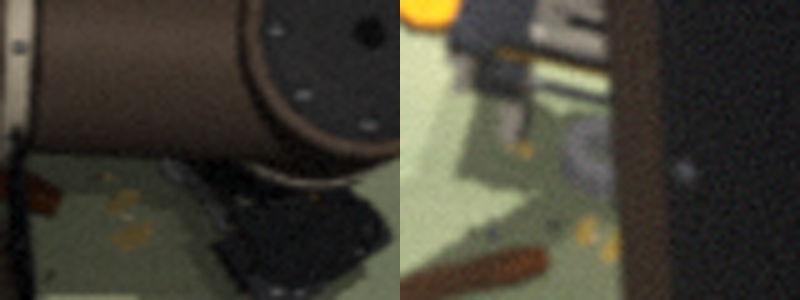

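The arm hides most of the collar in the top view. The scene view shows one finger beside the ring with the ring undisturbed. I'll correct the position and close.

```bash
python3 -m crank '[{"linear":[-0.06,0.009,-0.06],"rot":[0,0.07,0],"hand":1},{"linear":[0,0,0],"rot":[0,0,0],"hand":1},{"linear":[0,0,0],"rot":[0,0,0],"hand":0},{"linear":[0,0,0],"rot":[0,0,0],"hand":0},{"linear":[0,0,0],"rot":[0,0,0],"hand":0},{"linear":[0,0,0],"rot":[0,0,0],"hand":0},{"linear":[0,0,0],"rot":[0,0,0],"hand":0}]'
python3 - <<'E'
from h import *
plan([.4397,-.1984,.0045],34.4-180)
E
```

```text
clock: 4.85
tool_pos: [0.4426, -0.1986, 0.0089]
orientation: [-130.8, 89.6, -6.3]
force: [-0.8, 0.7, 1.8]
opening: 0.0473
t 4.85 pos [ 0.4426 -0.1986  0.0089] yawy -145.51 toolx [ 0.007 -0.001 -1.   ] open 0.0473 F [-0.8  0.7  1.8]
joints [ -0.8  17.8 -38.3   0.1 -33.5  35.3]
lin units [-0.048  0.003 -0.073] rot units [ 0.01  0.08 -0.02]
```

```bash
python3 -m crank '[{"linear":[0,0,0.5],"rot":[0,0.08,0],"hand":0},{"linear":[0,0,0.9],"rot":[0,0,0],"hand":0},{"linear":[0,0,0.9],"rot":[0,0,-1],"hand":0},{"linear":[0,0,0.7],"rot":[0,0,-1],"hand":0},{"linear":[0.15,0.15,0.1],"rot":[0,0,-1],"hand":0},{"linear":[0.15,0.15,0],"rot":[0,0,-1],"hand":0},{"linear":[0.15,0.15,0],"rot":[0,0,-1],"hand":0},{"linear":[0.15,0.15,0],"rot":[0,0,-1],"hand":0},{"linear":[0.15,0.15,0],"rot":[0,0,-1],"hand":0},{"linear":[0.15,0.15,0],"rot":[0,0,-1],"hand":0},{"linear":[0.15,0.15,0],"rot":[0,0,-1],"hand":0},{"linear":[0.15,0.15,0],"rot":[0,0,-1],"hand":0},{"linear":[0.15,0.15,0],"rot":[0,0,-1],"hand":0},{"linear":[0.15,0.15,0],"rot":[0,0,-1],"hand":0},{"linear":[0.15,0.15,0],"rot":[0,0,-1],"hand":0},{"linear":[0.15,0.15,0],"rot":[0,0,-1],"hand":0},{"linear":[0.15,0.15,0],"rot":[0,0,-1],"hand":0},{"linear":[0.15,0.15,0],"rot":[0,0,-1],"hand":0},{"linear":[0.15,0.15,0],"rot":[0,0,-1],"hand":0},{"linear":[0.15,0.15,0],"rot":[0,0,-1],"hand":0}]'
python3 - <<'E'
from h import *
plan([.6212,-.0174,.2],96.9)
E
```

```text
clock: 7.35
tool_pos: [0.5824, -0.0484, 0.193]
orientation: [83.2, 89.3, 114.4]
force: [0.6, -0.2, -1.8]
opening: 0.047
t 7.35 pos [ 0.5824 -0.0484  0.193 ] yawy 121.25 toolx [-0.005  0.011 -1.   ] open 0.047 F [ 0.6 -0.2 -1.8]
joints [ 13.9  13.7 -13.3  -0.8 -63.2 -72.4]
lin units [0.647 0.516 0.116] rot units [-0.14 -0.03 -4.87]
```

```bash
python3 -m crank '[{"linear":[0.13,0.1,0.03],"rot":[-0.14,0,-1],"hand":0},{"linear":[0.13,0.1,0.03],"rot":[0,0,-1],"hand":0},{"linear":[0.13,0.1,0.03],"rot":[0,0,-1],"hand":0},{"linear":[0.13,0.1,0.03],"rot":[0,0,-0.9],"hand":0},{"linear":[0.12,0.1,0],"rot":[0,0,-0.7],"hand":0},{"linear":[0,0,0],"rot":[0,0,0],"hand":0}]'
python3 - <<'E'
from h import *
plan([.6212,-.0174,.16],96.9)
s=snap('top','t2'); c=snap('scene','s2')
a=[cv2.resize(k['image'][v-45:v+45,u-60:u+60],(400,300),interpolation=cv2.INTER_CUBIC) for k,u,v in((s,257,160),(c,239,160))]
cv2.imwrite('pics/g2.png',np.hstack(a)[:,:,::-1])
E
```

```text
clock: 8.1
tool_pos: [0.6201, -0.0164, 0.1962]
orientation: [165.1, 89.3, 172.5]
force: [0.5, -0.0, -1.5]
opening: 0.047
t 8.1 pos [ 0.6201 -0.0164  0.1962] yawy 97.44 toolx [-0.012  0.002 -1.   ] open 0.047 F [ 0.5 -0.  -1.5]
joints [ 16.3  17.   -8.4  -0.3 -65.2 -98.7]
lin units [ 0.019 -0.016 -0.603] rot units [-0.02 -0.13 -0.11]
```

View pics/g2.png

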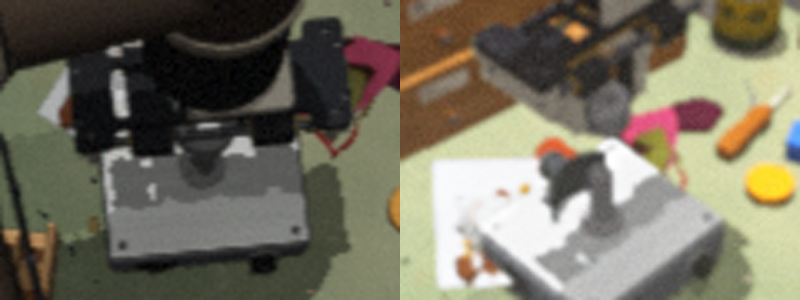

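Run:
```python
from h import *
c=load('s2'); s=load('t2')
def st(im,u0,v0,u1,v1):
    g=im[v0:v1,u0:u1].astype(float); lo,hi=np.percentile(g,1),np.percentile(g,97); g=np.clip((g-lo)/(hi-lo),0,1)**.7*255
    return cv2.resize(g.astype(np.uint8),(400,400),interpolation=cv2.INTER_CUBIC)
cv2.imwrite('pics/g3.png',np.hstack([st(c['image'],220,130,260,170),st(s['image'],237,140,277,180)])[:,:,::-1])
o,R=tool()
p=o['tool_pos']
# collar bottom/top in tool frame: bottom 8.9mm below tip
for dz in(-.0089,.0131): 
    q=[p[0]+.0018,p[1]+.0002,p[2]+dz]; print(proj(c,q),proj(s,q))
```

```text
[239.11505548 149.49092553] [258.11197002 152.82806596]
[239.05857579 143.42303593] [258.35290427 150.50270827]
```

View pics/g3.png

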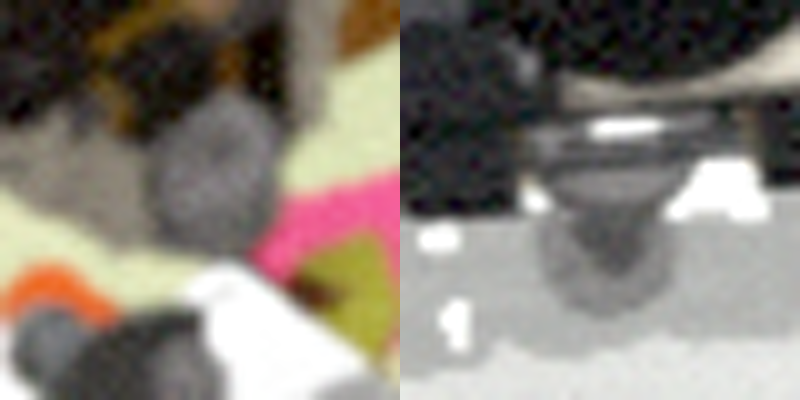

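```bash
python3 -m crank '[{"linear":[0.02,-0.016,-0.4],"rot":[0,-0.13,-0.11],"hand":0},{"linear":[0,0,-0.4],"rot":[0,0,0],"hand":0},{"linear":[0,0,-0.1],"rot":[0,0,0],"hand":0},{"linear":[0,0,0],"rot":[0,0,0],"hand":0}]'
python3 - <<'E'
from h import *
plan([.6212,-.0174,.138],96.9)
E
```

```text
clock: 8.7
tool_pos: [0.6201, -0.0188, 0.1422]
orientation: [45.9, 89.9, 53.1]
force: [-0.1, -0.0, -2.0]
opening: 0.0472
t 8.7 pos [ 0.6201 -0.0188  0.1422] yawy 97.13 toolx [ 0.001  0.002 -1.   ] open 0.0472 F [-0.1 -0.  -2. ]
joints [ 16.2  19.1 -13.   -0.1 -57.8 -99.1]
lin units [ 0.018  0.023 -0.07 ] rot units [-0.02  0.01 -0.05]
```

```bash
python3 -m crank '[{"linear":[0.03,0.04,-0.05],"rot":[0,0,0],"hand":0},{"linear":[0,0,0],"rot":[0,0,0],"hand":0}]'
python3 - <<'E'
from h import *
plan([.6212,-.0174,.138],96.9)
E
python3 -m crank '[{"linear":[0.01,0.0,-0.08],"rot":[0,0,0],"hand":0},{"linear":[0,0,-0.08],"rot":[0,0,0],"hand":0}]'
python3 - <<'E'
from h import *
plan([.6212,-.0174,.138],96.9)
E
```

```text
clock: 8.95
tool_pos: [0.6229, -0.0162, 0.1407]
orientation: [21.7, 89.8, 28.9]
force: [-0.4, 0.3, -1.9]
opening: 0.0471
t 8.95 pos [ 0.6229 -0.0162  0.1407] yawy 97.16 toolx [ 0.004  0.002 -1.   ] open 0.0471 F [-0.4  0.3 -1.9]
joints [ 16.4  19.4 -12.9  -0.1 -57.5 -99.2]
lin units [-0.028 -0.019 -0.045] rot units [-0.02  0.04 -0.05]
clock: 9.2
tool_pos: [0.6242, -0.016, 0.1317]
orientation: [16.0, 89.7, 23.2]
force: [1.0, 0.1, -2.1]
opening: 0.0474
t 9.2 pos [ 0.6242 -0.016   0.1317] yawy 97.17 toolx [ 0.006  0.002 -1.   ] open 0.0474 F [ 1.   0.1 -2.1]
joints [ 16.4  19.9 -13.4  -0.  -56.3 -99.2]
lin units [-0.049 -0.023  0.105] rot units [-0.03  0.06 -0.05]
```

```bash
python3 -m crank '[{"linear":[-0.045,-0.02,0],"rot":[0,0.06,-0.05],"hand":0},{"linear":[-0.01,0,0],"rot":[0,0,0],"hand":0}]'
python3 -m crank '[{"linear":[-0.02,0.0,-0.07],"rot":[0,0,0],"hand":0},{"linear":[-0.02,0,0],"rot":[0,0,0],"hand":0}]'
python3 - <<'E'
from h import *
plan([.6212,-.0174,.138],96.9)
E
```

```text
clock: 9.45
tool_pos: [0.6203, -0.0174, 0.1311]
orientation: [111.1, 89.9, 118.0]
force: [-0.1, -0.4, -1.1]
opening: 0.0467
clock: 9.7
tool_pos: [0.6205, -0.0174, 0.1278]
orientation: [18.7, 89.7, 25.7]
force: [6.5, -1.9, -5.0]
opening: 0.0469
t 9.7 pos [ 0.6205 -0.0174  0.1278] yawy 96.94 toolx [ 0.004  0.002 -1.   ] open 0.0469 F [ 6.5 -1.9 -5. ]
joints [ 16.4  19.8 -14.1  -0.1 -55.8 -99.4]
lin units [0.011 0.    0.17 ] rot units [-0.02  0.05 -0.01]
```

```bash
python3 -m crank '[{"linear":[0.015,-0.005,-0.05],"rot":[0,0.05,0],"hand":0},{"linear":[0,0,-0.1],"rot":[0,0,0],"hand":0}]'
python3 -m crank '[{"linear":[-0.01,0.0,-0.1],"rot":[0,0.03,0],"hand":0},{"linear":[-0.01,0,-0.1],"rot":[0,0,0],"hand":0}]'
```

```text
clock: 9.95
tool_pos: [0.6212, -0.0177, 0.1184]
orientation: [89.0, 89.9, 96.0]
force: [1.2, 0.3, -0.9]
opening: 0.047
clock: 10.2
tool_pos: [0.6212, -0.0175, 0.106]
orientation: [99.9, 89.9, 106.8]
force: [2.9, 0.3, 0.4]
opening: 0.0467
```

```bash
python3 -m crank '[{"linear":[-0.005,0.0,-0.12],"rot":[0,0.02,0],"hand":0},{"linear":[-0.005,0,-0.12],"rot":[0,0,0],"hand":0}]'
python3 -m crank '[{"linear":[-0.005,0.0,-0.1],"rot":[0,0.02,0],"hand":0},{"linear":[-0.005,0,-0.1],"rot":[0,0,0],"hand":0}]'
```

```text
clock: 10.45
tool_pos: [0.6212, -0.0174, 0.091]
orientation: [109.5, 89.8, 116.5]
force: [2.7, 0.5, 0.4]
opening: 0.0471
clock: 10.7
tool_pos: [0.6212, -0.0174, 0.0783]
orientation: [122.5, 89.8, 129.5]
force: [2.7, -1.0, 0.7]
opening: 0.047
```

```bash
python3 -m crank '[{"linear":[0.0,0.0,-0.06],"rot":[0,0.02,0],"hand":0},{"linear":[0,0,-0.03],"rot":[0,0,0],"hand":0}]'
python3 -m crank '[{"linear":[0,0.0,-0.03],"rot":[0,0,0],"hand":0}]'
```

```text
clock: 10.95
tool_pos: [0.6214, -0.0174, 0.0747]
orientation: [144.8, 89.8, 151.9]
force: [-7.1, 2.5, 26.3]
opening: 0.047
clock: 11.08
tool_pos: [0.6214, -0.0174, 0.0748]
orientation: [145.8, 89.8, 152.9]
force: [-3.7, 1.3, 15.5]
opening: 0.0472
```

Contact force appears at z = 0.0748, the height predicted for fully home. Releasing and lifting straight up.

```bash
python3 -m crank '[{"linear":[0,0,0],"rot":[0,0,0],"hand":1},{"linear":[0,0,0],"rot":[0,0,0],"hand":1},{"linear":[0,0,0],"rot":[0,0,0],"hand":1},{"linear":[0,0,0],"rot":[0,0,0],"hand":1}]'
python3 -m crank '[{"linear":[0,0,0.3],"rot":[0,0,0],"hand":1},{"linear":[0,0,0.6],"rot":[0,0,0],"hand":1},{"linear":[0,0,0.8],"rot":[0,0,0],"hand":1},{"linear":[-0.4,0.4,0.4],"rot":[0,0,0],"hand":1},{"linear":[-0.7,0.7,0],"rot":[0,0,0],"hand":1},{"linear":[-0.5,0.7,0],"rot":[0,0,0],"hand":1}]'
python3 - <<'E'
from h import *
s=snap('top','t3'); c=snap('scene','s3')
print(monitor.get_obs()['joint_pos'].round(1))
def st(im,u0,v0,u1,v1):
    g=im[v0:v1,u0:u1].astype(float); lo,hi=np.percentile(g,1),np.percentile(g,97); g=np.clip((g-lo)/(hi-lo),0,1)**.7*255
    return cv2.resize(g.astype(np.uint8),(400,400),interpolation=cv2.INTER_CUBIC)
cv2.imwrite('pics/g4.png',np.hstack([st(c['image'],215,150,255,190),st(s['image'],240,140,276,176)])[:,:,::-1])
E
```

```text
clock: 11.58
tool_pos: [0.6182, -0.0176, 0.0735]
orientation: [164.3, 89.5, 171.3]
force: [0.8, -0.7, 0.4]
opening: 0.0815
clock: 12.32
tool_pos: [0.5214, 0.0901, 0.2086]
orientation: [158.0, 89.6, 164.8]
force: [0.4, 0.2, 0.5]
opening: 0.0875
[  31.1    7.7  -18.8   -0.3  -63.7 -113.9]
```

View pics/g4.png

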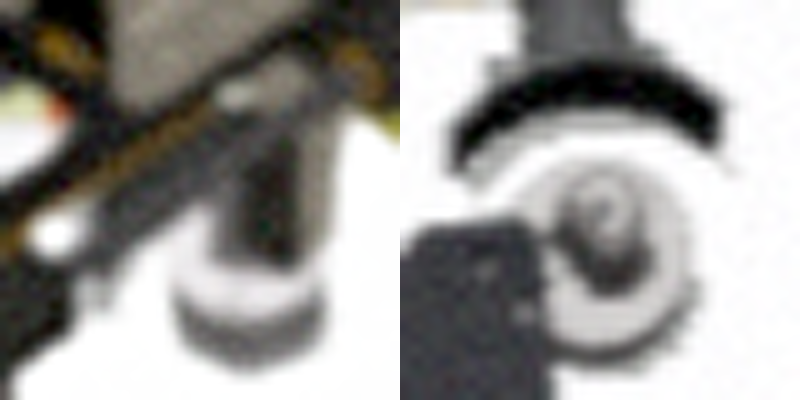

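View pics/t3.png

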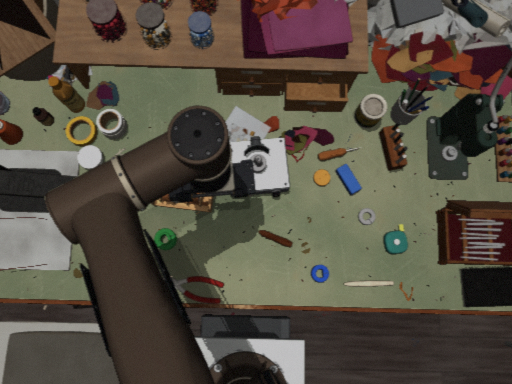

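View pics/s3.png

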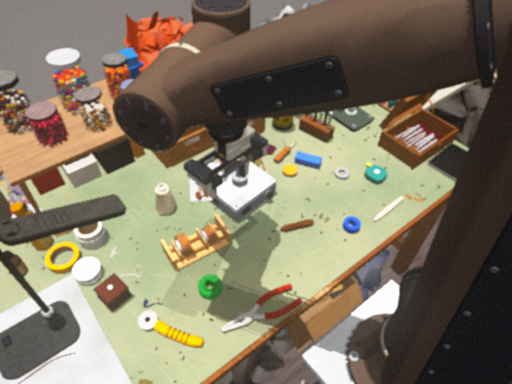

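The collar is seated on the flange: its ring surrounds the spindle at about (258,164) in the top view, and its upper face is level in the scene view. Next I'll measure the large wheel in the rack, using the first images.

Run:
```python
from h import *
np.set_printoptions(precision=4,suppress=True,linewidth=220)
A=np.load('avg.npz'); s=load('top0'); im=A['top']; g=im.mean(2)
print(np.arange(158,180))
for v in range(180,204,2): print(v,g[v,158:180].round().astype(int))
L=[];Rr=[]
def cr(r,th,off,rise):
    for i in range(len(r)-1):
        a,b=r[i],r[i+1]
        if (a>th>=b and not rise) or (a<=th<b and rise): return off+i+(th-a)/(b-a)
# rack bottom edge & top edge: sat/brightness
b,gg=im[...,2],im[...,0]
k=im[...,0]-im[...,2]
print('R-B rows col 170'); print(k[172:216,158].round().astype(int)); print(k[172:216,205].round().astype(int))
```

```text
[158 159 160 161 162 163 164 165 166 167 168 169 170 171 172 173 174 175 176 177 178 179]
180 [ 52  75 104 117 102 103 106  81  58  65  73  96  91  88  84  74  74  74  81  88  86  86]
182 [ 54  70 101 117  91  55  52  54  53  53  52  53  52  55  51  39  55  98  96  98 111 110]
184 [ 54  63  70 101  91  63  58  57  60  66  65  63  63  59  42  25  41  74  64  65  96 111]
186 [ 50  56  68 101 117  95  70  59  59  66  68  71  73  58  36  31  66  65  40  36  57  72]
188 [ 69  97 116 132 118  79  69  71  73  68  64  69  70  51  37  45  92  77  38  47  59  63]
190 [ 84 111 126 141 118  76  66  64  69  68  70  75  70  51  51  66  90  76  41  61 100 117]
192 [103 117 115 115  95  68  61  65  68  69  73  72  60  53  63  75  69  47  43  68 105 123]
194 [108 115  99  87  78  66  62  60  66  67  68  65  48  38  51  92  75  36  51  75 109 125]
196 [ 74 102  81  48  51  55  53  58  58  52  54  57  42  35  45  85  71  36  59  98 120 125]
198 [70 96 77 36 38 45 41 40 44 44 47 48 34 32 61 71 46 34 53 85 97 96]
200 [101  72  43  31  40  35  37  36  28  31  32  34  29  33  87  78  37  36  57  66  71  71]
202 [126 123 106  89  82 104 122 115  90  67  65  61  54  51  52  41  33  59  77  77  72  66]
R-B rows col 170
[14 14 12 12 13 14 20 42 36 38 37 36 54 58 45 42 49 52 55 60 62 64 63 60 57 64 60 48 54 65 68 71 72 54 20 16 16 17 17 17 17 18 18 20]
[15 15 14 15 15 14 14 15 15 15 16 18 41 70 75 74 72 57 66 64 50 66 72 70 67 67 69 73 74 72 66 70 61 41 68 70 70 68 62 39 17 15 16 15]
```

Run:
```python
from h import *
np.set_printoptions(precision=4,suppress=True,linewidth=220)
A=np.load('avg.npz'); s=load('top0'); c=load('scene0'); im=A['top']; k=im[...,0]-im[...,2]
def edge(col,v0,v1,th):
    r=k[:,col]; st=1 if v1>v0 else -1
    for v in range(v0,v1,st):
        if r[v]<th<=r[v+st]: return v+st*(th-r[v])/(r[v+st]-r[v])
B=np.array([(u,edge(u,218,195,40)) for u in range(160,208)]); 
T=np.array([(u,edge(u,168,195,40)) for u in range(160,208)])
for P,z in((B,0.02),(B,0),(T,0.0),(T,.02)):
    W=np.array([onplane(s,u,v,z)[:2] for u,v in P]).astype(np.float32); vx,vy,x0,y0=cv2.fitLine(W,cv2.DIST_HUBER,0,.001,.001).ravel()
    print(np.degrees(np.arctan2(vy,vx)),x0,y0, np.std((W-[x0,y0])@[-vy,vx]))
c0=onplane(s,166.9,191.8,.044); print('wheel',c0,proj(s,c0+[0,0,.03]),proj(s,c0),proj(c,c0+[0,0,.03]),proj(c,c0))
g=im.mean(2)
L=[(u+.0,v) for u,v in[(163.3,186),(162.8,188),(162.7,190),(162.3,192)]]; Rr=[(171.6,184),(171.4,186),(171.1,188),(171,190),(170.3,192)]
for P in(L,Rr):
    W=np.array([onplane(s,u,v,.073)[:2] for u,v in P]); p=np.polyfit(W[:,0],W[:,1],1); print(W.mean(0),np.degrees(np.arctan(p[0])))
# rack ends (cheek outer) left & right
def st(im,u0,v0,u1,v1,w,h):
    g=im[v0:v1,u0:u1].astype(float); lo,hi=np.percentile(g,1),np.percentile(g,99.5); g=np.clip((g-lo)/(hi-lo),0,1)**.8*255
    return cv2.resize(g.astype(np.uint8),(w,h),interpolation=cv2.INTER_CUBIC)
cv2.imwrite('pics/w1.png',np.hstack([st(im,146,172,218,217,480,300),st(A['scene'],160,225,200,263,316,300)])[:,:,::-1])
```

```text
84.53535 0.49922588 0.1863163 0.00037588697
84.53533 0.50221545 0.1889142 0.00038138515
84.487595 0.58175874 0.1990301 0.00064210396
84.48761 0.5776229 0.19628641 0.00063285045
wheel [0.5411 0.2317 0.044 ] [165.1858 189.766 ] [166.9 191.8] [181.1154 238.4271] [182.4362 244.9495]
[0.5433 0.2385] -5.302166617049662
[0.5467 0.2161] -5.197591124845639
```

View pics/w1.png

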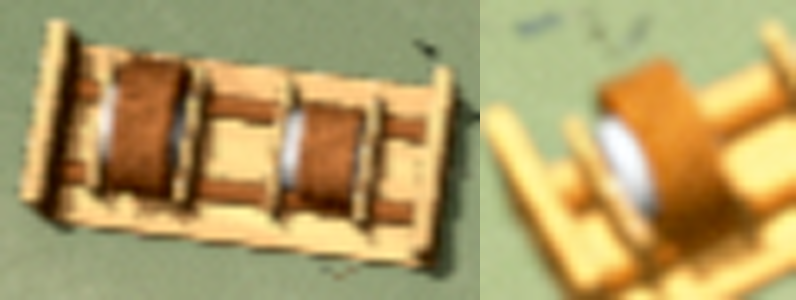

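```bash
python3 -m crank '[{"linear":[0,0.1,0],"rot":[0,0,1],"hand":0.5},{"linear":[0,0.1,0],"rot":[0,0,1],"hand":0.5},{"linear":[0,0.1,0],"rot":[0,0,1],"hand":0.5},{"linear":[0,0.1,0],"rot":[0,0,1],"hand":0.5},{"linear":[0,0.1,0],"rot":[0,0,1],"hand":0.5},{"linear":[0,0.1,0],"rot":[0,0,1],"hand":0.5},{"linear":[0,0.1,0],"rot":[0,0,1],"hand":0.5},{"linear":[0,0.1,0],"rot":[0,0,1],"hand":0.5},{"linear":[0,0.1,0],"rot":[0,0,1],"hand":0.5},{"linear":[0,0.1,0],"rot":[0,0,1],"hand":0.5},{"linear":[0,0.1,0],"rot":[0,0,1],"hand":0.5},{"linear":[0,0.1,0],"rot":[0,0,1],"hand":0.5},{"linear":[0,0.1,0],"rot":[0,0,1],"hand":0.5},{"linear":[0,0.1,0],"rot":[0,0,1],"hand":0.5},{"linear":[0,0.1,0],"rot":[0,0,1],"hand":0.5},{"linear":[0,0.1,0],"rot":[0,0,1],"hand":0.5},{"linear":[0,0.1,0],"rot":[0,0,1],"hand":0.5},{"linear":[0,0.1,0],"rot":[0,0,1],"hand":0.5},{"linear":[0,0.1,0],"rot":[0,0,1],"hand":0.5},{"linear":[0,0.1,0],"rot":[0,0,1],"hand":0.5}]'
python3 - <<'E'
from h import *
plan([.542,.2275,.12],-95.5)
E
```

```text
clock: 14.92
tool_pos: [0.5281, 0.2105, 0.232]
orientation: [-38.5, 89.4, 71.8]
force: [0.7, -0.2, -0.4]
opening: 0.0438
t 14.93 pos [0.5281 0.2105 0.232 ] yawy -159.68 toolx [ 0.003  0.009 -1.   ] open 0.0438 F [ 0.7 -0.2 -0.4]
joints [ 41.2  10.1 -12.7  -0.3 -66.7 -20.8]
lin units [ 0.231  0.284 -1.867] rot units [-0.12 -0.03 12.84]
```

```bash
python3 -m crank '[{"linear":[0.02,0.02,0],"rot":[-0.12,0,1],"hand":0.5},{"linear":[0.02,0.02,-0.1],"rot":[0,0,1],"hand":0.5},{"linear":[0.02,0.02,-0.1],"rot":[0,0,1],"hand":0.5},{"linear":[0.02,0.02,-0.1],"rot":[0,0,1],"hand":0.5},{"linear":[0.02,0.02,-0.2],"rot":[0,0,1],"hand":0.5},{"linear":[0.02,0.02,-0.2],"rot":[0,0,1],"hand":0.5},{"linear":[0.02,0.02,-0.2],"rot":[0,0,1],"hand":0.5},{"linear":[0.02,0.02,-0.2],"rot":[0,0,1],"hand":0.5},{"linear":[0.02,0.02,-0.2],"rot":[0,0,1],"hand":0.5},{"linear":[0.02,0.02,-0.2],"rot":[0,0,1],"hand":0.5},{"linear":[0.02,0.02,-0.2],"rot":[0,0,1],"hand":0.5},{"linear":[0,0,0],"rot":[0,0,1],"hand":0.5},{"linear":[0,0,0],"rot":[0,0,0.7],"hand":0.5},{"linear":[0,0,0],"rot":[0,0,0],"hand":0.5}]'
python3 - <<'E'
from h import *
plan([.542,.2275,.09],-95.5)
s=snap('top','t4'); c=snap('scene','s4')
cv2.imwrite('pics/g5.png',np.hstack([cv2.resize(c['image'][210:270,150:230],(400,300),interpolation=cv2.INTER_CUBIC),cv2.resize(s['image'][160:220,140:220],(400,300),interpolation=cv2.INTER_CUBIC)])[:,:,::-1])
E
```

```text
clock: 16.68
tool_pos: [0.5491, 0.2206, 0.1413]
orientation: [-122.0, 89.3, 53.9]
force: [-0.1, 0.3, -0.6]
opening: 0.0439
t 16.68 pos [0.5491 0.2206 0.1413] yawy -94.09 toolx [ 0.008  0.01  -1.   ] open 0.0439 F [-0.1  0.3 -0.6]
joints [ 40.7  16.4 -17.2  -0.2 -55.7  45.3]
lin units [-0.119  0.115 -0.854] rot units [-0.12  0.09 -0.28]
```

View pics/g5.png

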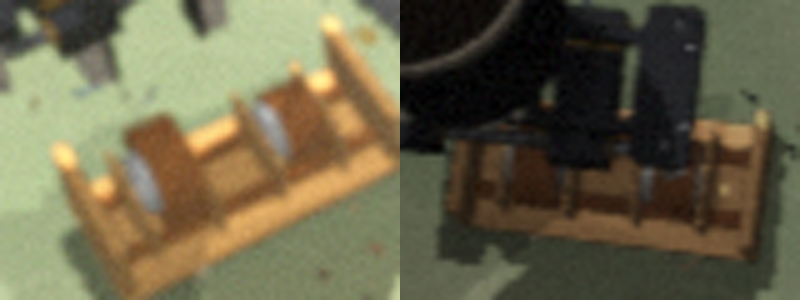

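```bash
python3 -m crank '[{"linear":[-0.12,0.115,-0.3],"rot":[-0.12,0.09,-0.28],"hand":0.5},{"linear":[0,0,-0.4],"rot":[0,0,0],"hand":0.5},{"linear":[0,0,0],"rot":[0,0,0],"hand":0.5}]'
python3 - <<'E'
from h import *
plan([.542,.2275,.09],-95.5)
E
```

```text
clock: 17.15
tool_pos: [0.5425, 0.2278, 0.1]
orientation: [-144.9, 89.9, 29.2]
force: [0.2, 0.0, 0.6]
opening: 0.0436
t 17.15 pos [0.5425 0.2278 0.1   ] yawy -95.83 toolx [ 0.002  0.001 -1.   ] open 0.0436 F [0.2 0.  0.6]
joints [ 41.8  18.8 -20.    0.  -51.1  42.3]
lin units [-0.009 -0.005 -0.166] rot units [-0.01  0.02  0.07]
```

Run:
```python
from h import *
s=snap('top','t5'); c=snap('scene','s5')
cv2.imwrite('pics/g6.png',np.hstack([cv2.resize(c['image'][210:270,150:230],(400,300),interpolation=cv2.INTER_CUBIC),cv2.resize(s['image'][160:220,140:220],(400,300),interpolation=cv2.INTER_CUBIC)])[:,:,::-1])
```

```text
(no output)
```

View pics/g6.png

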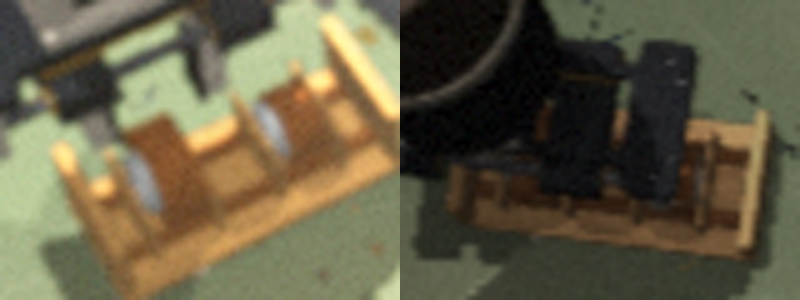

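The scene view shows finger tips at about (100,135) and (213,92) in the crop, straddling the large wheel's rim top at (155,125). I'll descend and pinch.

```bash
python3 -m crank '[{"linear":[-0.01,0,-0.35],"rot":[0,0.02,0.07],"hand":0.5},{"linear":[0,0,-0.25],"rot":[0,0,0],"hand":0.5},{"linear":[0,0,0],"rot":[0,0,0],"hand":0.5}]'
python3 - <<'E'
from h import *
plan([.542,.2275,.064],-95.5)
E
```

```text
clock: 17.62
tool_pos: [0.5454, 0.2298, 0.0686]
orientation: [-136.9, 89.4, 37.6]
force: [0.0, 0.2, 0.5]
opening: 0.0439
t 17.62 pos [0.5454 0.2298 0.0686] yawy -95.45 toolx [ 0.008  0.006 -1.   ] open 0.0439 F [0.  0.2 0.5]
joints [ 41.8  20.9 -21.7   0.1 -46.8  42.7]
lin units [-0.057 -0.038 -0.077] rot units [-0.07  0.09 -0.01]
```

```bash
python3 -m crank '[{"linear":[-0.07,-0.04,-0.1],"rot":[-0.07,0.09,0],"hand":0.5},{"linear":[0,0,0],"rot":[0,0,0],"hand":0.5}]'
python3 -m crank '[{"linear":[0,0,0],"rot":[0,0,0],"hand":0},{"linear":[0,0,0],"rot":[0,0,0],"hand":0},{"linear":[0,0,0],"rot":[0,0,0],"hand":0},{"linear":[0,0,0],"rot":[0,0,0],"hand":0}]'
python3 - <<'E'
from h import *
plan([.542,.2275,.064],-95.5)
E
```

```text
clock: 17.88
tool_pos: [0.5416, 0.2276, 0.0635]
orientation: [-162.0, 90.0, 12.5]
force: [0.3, -0.1, -1.1]
opening: 0.0441
clock: 18.38
tool_pos: [0.5421, 0.228, 0.0644]
orientation: [-144.0, 89.9, 30.5]
force: [0.7, -0.1, -0.8]
opening: 0.0236
t 18.38 pos [0.5421 0.228  0.0644] yawy -95.45 toolx [ 0.002  0.001 -1.   ] open 0.0236 F [ 0.7 -0.1 -0.8]
joints [ 41.9  21.2 -22.1   0.  -46.7  42.7]
lin units [-0.001 -0.008 -0.007] rot units [-0.01  0.02 -0.01]
```

```bash
python3 -m crank '[{"linear":[0,0,0.4],"rot":[0,0,0],"hand":0},{"linear":[0,0,0.7],"rot":[0,0,0],"hand":0},{"linear":[0,0,0.8],"rot":[0,0,0],"hand":0},{"linear":[0,0,0.5],"rot":[0,0,0],"hand":0},{"linear":[-0.14,-0.25,0],"rot":[0.99,-0.09,0],"hand":0},{"linear":[-0.14,-0.25,0],"rot":[0.99,-0.09,0],"hand":0},{"linear":[-0.14,-0.25,0],"rot":[0.99,-0.09,0],"hand":0},{"linear":[-0.14,-0.25,0],"rot":[0.99,-0.09,0],"hand":0},{"linear":[-0.14,-0.25,0],"rot":[0.99,-0.09,0],"hand":0},{"linear":[-0.14,-0.25,0],"rot":[0.99,-0.09,0],"hand":0},{"linear":[-0.14,-0.25,0],"rot":[0.99,-0.09,0],"hand":0},{"linear":[-0.14,-0.25,0],"rot":[0.99,-0.09,0],"hand":0},{"linear":[-0.14,-0.25,0],"rot":[0.5,-0.05,0],"hand":0},{"linear":[0,0,0],"rot":[0,0,0],"hand":0}]'
python3 - <<'E'
from h import *
Rz=Ro.from_rotvec(np.radians(42)*np.array([.995,-.096,0])).as_matrix()
y=np.array([np.cos(np.radians(-95.5)),np.sin(np.radians(-95.5)),0]);x=np.array([0,0,-1.]);R0=np.c_[x,y,np.cross(x,y)]
plan([.46,.09,.06],0,Rt=Rz@R0)
s=snap('top','t6'); c=snap('scene','s6')
cv2.imwrite('pics/g7.png',np.hstack([c['image'],s['image']])[:,:,::-1][100:350,:,:][:, 80:880])
E
```

```text
clock: 20.12
tool_pos: [0.461, 0.0885, 0.2121]
orientation: [-90.3, 46.5, 84.4]
force: [0.6, -0.2, -0.6]
opening: 0.0237
t 20.12 pos [0.461  0.0885 0.2121] yawy -95.14 toolx [ 0.067  0.685 -0.725] open 0.0237 F [ 0.6 -0.2 -0.6]
joints [ -4.9   7.3 -15.8 -46.1 -73.  106.2]
lin units [-0.017  0.024 -2.535] rot units [-0.3   0.07 -0.03]
```

View pics/g7.png

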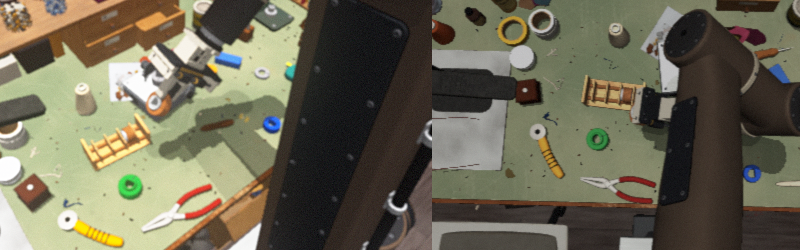

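The scene view shows the wheel leaning in the jaws at about (150,100) in the picture, with its bore and boss face up. The rack still holds the small wheel. Lowering to the free bench.

```bash
python3 -m crank '[{"linear":[0,0,-0.6],"rot":[-0.1,0,0],"hand":0},{"linear":[0,0,-0.7],"rot":[0,0,0],"hand":0},{"linear":[0,0,-0.7],"rot":[0,0,0],"hand":0},{"linear":[0,0,-0.4],"rot":[0,0,0],"hand":0},{"linear":[0,0,0],"rot":[0,0,0],"hand":0}]'
python3 -m crank '[{"linear":[0,0,-0.12],"rot":[0,0,0],"hand":0},{"linear":[0,0,-0.05],"rot":[0,0,0],"hand":0}]'
```

```text
clock: 20.85
tool_pos: [0.4608, 0.0942, 0.0677]
orientation: [-90.9, 47.2, 84.8]
force: [-2.1, -0.5, -2.8]
opening: 0.0236
clock: 21.1
tool_pos: [0.4605, 0.0955, 0.059]
orientation: [-91.0, 47.2, 84.9]
force: [-3.0, -0.9, 1.7]
opening: 0.0235
```

```bash
python3 -m crank '[{"linear":[0,0,-0.1],"rot":[0,0,0],"hand":0},{"linear":[0,0,-0.05],"rot":[0,0,0],"hand":0}]'
python3 -m crank '[{"linear":[0,0,-0.08],"rot":[0,0,0],"hand":0},{"linear":[0,0,-0.03],"rot":[0,0,0],"hand":0}]'
```

```text
clock: 21.35
tool_pos: [0.4606, 0.096, 0.0511]
orientation: [-91.1, 47.2, 84.9]
force: [-4.4, -0.2, 1.8]
opening: 0.0236
clock: 21.6
tool_pos: [0.4606, 0.096, 0.0443]
orientation: [-91.2, 47.2, 84.9]
force: [-3.9, -0.4, 1.5]
opening: 0.0235
```

```bash
python3 -m crank '[{"linear":[0,0,-0.06],"rot":[0,0,0],"hand":0},{"linear":[0,0,0],"rot":[0,0,0],"hand":0}]'
python3 - <<'E'
from h import *
c=snap('scene','s7'); s=snap('top','t7')
cv2.imwrite('pics/g8.png',np.hstack([cv2.resize(c['image'][150:240,180:300],(400,300),interpolation=cv2.INTER_CUBIC),cv2.resize(s['image'][160:280,150:310],(400,300),interpolation=cv2.INTER_CUBIC)])[:,:,::-1])
E
```

```text
clock: 21.85
tool_pos: [0.461, 0.0955, 0.0429]
orientation: [-91.3, 47.1, 84.9]
force: [-4.6, 0.6, -1.3]
opening: 0.0237
```

View pics/g8.png

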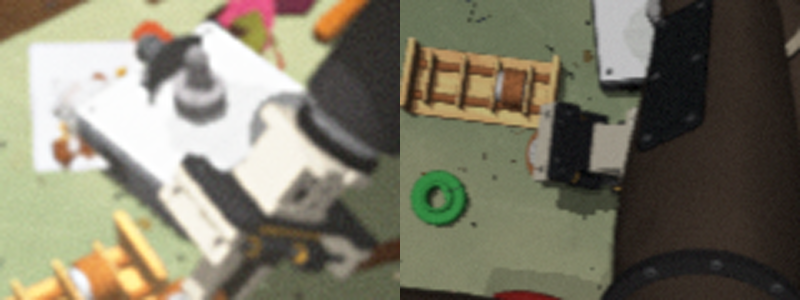

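```bash
python3 -m crank '[{"linear":[0,0,0],"rot":[0,0,0],"hand":0.5},{"linear":[0,0,0],"rot":[0,0,0],"hand":0.5},{"linear":[0,0,0],"rot":[0,0,0],"hand":0.5}]'
python3 - <<'E'
from h import *
c=snap('scene','s8'); s=snap('top','t8')
cv2.imwrite('pics/g9.png',np.hstack([cv2.resize(c['image'][150:240,180:300],(400,300),interpolation=cv2.INTER_CUBIC),cv2.resize(s['image'][160:280,150:310],(400,300),interpolation=cv2.INTER_CUBIC)])[:,:,::-1])
E
python3 -m crank '[{"linear":[0,-0.2,0.22],"rot":[0,0,0],"hand":0.5},{"linear":[0,-0.4,0.44],"rot":[0,0,0],"hand":0.5},{"linear":[0,-0.4,0.44],"rot":[0,0,0],"hand":0.5},{"linear":[0,-0.2,0.6],"rot":[0,0,0],"hand":0.5},{"linear":[0,-0.5,0.6],"rot":[-0.5,0,0],"hand":1},{"linear":[0,-0.5,0.2],"rot":[-1,0.1,0],"hand":1},{"linear":[0,-0.5,0],"rot":[-1,0.1,0],"hand":1},{"linear":[0,-0.5,0],"rot":[-1,0.1,0],"hand":1},{"linear":[0,0,0],"rot":[-1,0.1,0],"hand":1}]'
python3 - <<'E'
from h import *
plan([.46,.09,.2],-95.5)
c=snap('scene','s9'); s=snap('top','t9')
cv2.imwrite('pics/g10.png',np.hstack([c['image'],s['image']])[:,:,::-1][100:350,:,:][:, 80:880])
E
```

```text
clock: 22.32
tool_pos: [0.4645, 0.0946, 0.0429]
orientation: [-91.8, 47.2, 84.4]
force: [0.3, -0.8, -1.0]
opening: 0.0423
clock: 23.55
tool_pos: [0.4632, -0.1124, 0.206]
orientation: [-93.4, 70.8, 82.5]
force: [0.3, -0.1, -1.0]
opening: 0.0856
t 23.55 pos [ 0.4632 -0.1124  0.206 ] yawy -93.92 toolx [ 0.043  0.325 -0.945] open 0.0856 F [ 0.3 -0.1 -1. ]
joints [ -6.9   6.3 -15.3 -20.5 -69.4 100.3]
lin units [-0.053  3.373 -0.1  ] rot units [-3.79  0.54 -0.27]
```

View pics/g10.png

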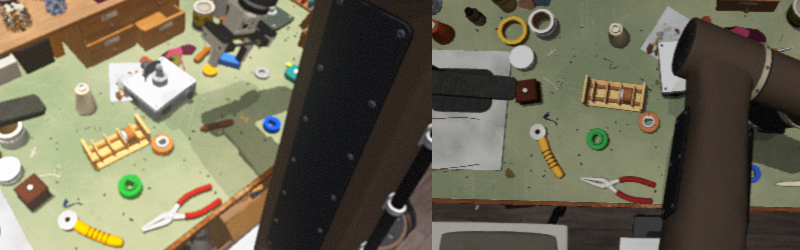

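Run:
```python
from h import *
A=np.mean([eyes.snapshot('top')['image'].astype(float) for _ in range(3)],0); B=np.mean([eyes.snapshot('scene')['image'].astype(float) for _ in range(2)],0)
np.savez('avg2.npz',top=A,scene=B)
def st(im,u0,v0,u1,v1):
    g=im[v0:v1,u0:u1]; return cv2.resize(np.clip(g*1.3,0,255).astype(np.uint8),(400,400),interpolation=cv2.INTER_CUBIC)
cv2.imwrite('pics/h1.png',np.hstack([st(A,200,205,236,241),st(B,222,225,262,265)])[:,:,::-1])
np.set_printoptions(linewidth=200)
g=A.mean(2); print('    ',np.arange(202,234))
for v in range(206,238): print(v,g[v,202:234].round().astype(int))
s=load('t9'); print(atdepth(s,216,217),atdepth(s,208,222),atdepth(s,216,230))
c=load('s9'); print(proj(c,onplane(s,216.5,222,.024)))
```

```text
[202 203 204 205 206 207 208 209 210 211 212 213 214 215 216 217 218 219 220 221 222 223 224 225 226 227 228 229 230 231 232 233]
206 [124 142 144 144 142 133 139 144  99  45  50  64  92 109 108 109 109 111 111 110 112 110 111 110 107 107 110 110 108 109 109 107]
207 [135 155 154 154 153 147 146 139  94  46  50  64  93 108 108 109 109 109 109 110 111 109 108 110 110 109 109 108 108 110 110 108]
208 [138 154 157 156 154 148 142 128  83  44  51  62  91 108 110 107 107 110 110 108 109 109 108 108 108 109 109 110 107 110 109 108]
209 [154 158 158 156 152 136 105  82  55  43  54  63  92 109 109 109 109 109 109 110 110 109 110 108 109 111 110 110 111 110 112 112]
210 [149 151 154 155 151 126  80  49  40  44  55  63  91 107 107 108 108 106 107 109 108 109 110 108 109 108 110 109 111 110 114 113]
211 [ 73  78  83  92 106 116  99  61  46  52  59  70  88  97  92  93  94  97 104 106 109 110 110 110 111 110 111 112 112 113 114 111]
212 [103 104 104 107 106  91  71  57  52  64  81  94  99  99  87  93  99  99  94  96 102 107 109 111 111 110 113 116 115 113 111 112]
213 [110 111 109 108 108 103 101
[... 2750 characters left out ...]
12 114 115 114 114 117 119 121]
234 [114 118 118 121 122 120 118 119 121 119 117 116 116 112 111 110 109 108 109 112 114 114 113 116 115 115 116 114 114 116 117 120]
235 [117 116 117 117 118 118 117 119 119 117 117 117 118 121 120 114 115 113 115 113 115 114 114 112 115 114 115 115 116 117 117 117]
236 [115 118 116 117 117 117 116 118 117 118 117 118 116 119 118 114 116 115 115 115 111 116 113 115 115 114 115 116 115 116 115 118]
237 [119 117 117 117 116 118 117 117 116 118 116 116 117 118 117 115 114 116 113 114 114 114 112 114 115 114 115 114 117 116 118 119]
[0.4756193  0.09309591 0.03342277] [0.46155368 0.11507069 0.02919339] [0.44029866 0.09222366 0.02475853]
[242.65785553 242.09637957]
```

View pics/h1.png

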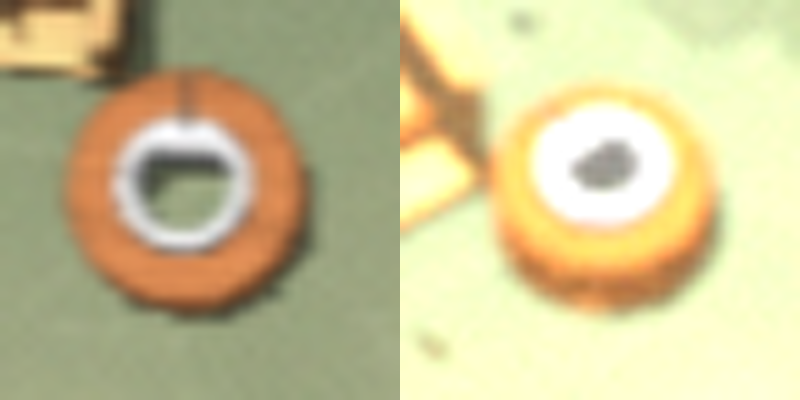

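Run:
```python
from h import *
np.set_printoptions(precision=4,suppress=True,linewidth=200)
A=np.load('avg2.npz')['top']; s=load('t9'); k=A[...,0]-A[...,2]
def fit(P):
    x,y=P[:,0],P[:,1]; a=np.linalg.lstsq(np.c_[2*x,2*y,np.ones(len(x))],x*x+y*y,rcond=None)[0]; return a[0],a[1],np.sqrt(a[2]+a[0]**2+a[1]**2)
# radial subpixel edges from centre
im=A.astype(np.float32); c0=(216.0,221.0)
def radial(ch,th,r0,r1,fall,ang):
    P=[]
    for t in np.radians(ang):
        r=np.arange(r0,r1,.1); u=c0[0]+r*np.cos(t); v=c0[1]+r*np.sin(t)
        p=cv2.remap(ch.astype(np.float32),u.astype(np.float32)[None],v.astype(np.float32)[None],cv2.INTER_LINEAR)[0]
        for i in range(len(p)-1):
            if (fall and p[i]>=th>p[i+1]) or (not fall and p[i]<th<=p[i+1]): P.append((u[i],v[i])); break
    return np.array(P)
print('R-B along row 221',k[221,202:230].round(),'col216',k[206:236,216].round())
ang=np.r_[-60:240:6]
P=radial(k,45,7,14,True,ang); W=np.array([onplane(s,u,v,.024) for u,v in P]); print('rim',fit(W),len(W))
g=A.mean(2)
P2=radial(k,35,4.0,8,False,np.arange(0,360,6)); W2=np.array([onplane(s,u,v,.030) for u,v in P2]); print('hub',fit(W2),len(W2))
c=np.array(fit(W)[:2])
for v in(211,212,213,214,216):
    r=g[v,212:221]; w=np.clip(r.max()-8-r,0,None); print(v,(w*np.arange(212,221)).sum()/w.sum())
for p,z in(((216.25,212),.024),((216.25,214),.024),((216.3,216),.03)):
    q=onplane(s,*p,z)[:2]-c; print(np.degrees(np.arctan2(q[1],q[0])))
# hub vs wood depth
D=s['depth']; yy,xx=np.mgrid[205:240,200:235]; Z=np.array([[atdepth(s,u,v)[2] for u in range(200,235)] for v in range(205,240)])
rr=np.hypot(xx-216,yy-220.8); kk=k[205:240,200:235]
print('hub z',np.median(Z[(rr<6)&(kk<25)&(g[205:240,200:235]>140)]),'wood z',np.median(Z[(rr>7)&(rr<9.5)]))
# flat edge inside the bore: row of transition
print('bore row', g[216:222,213:219].round())
```

```text
R-B along row 221 [ 19.  19.  23.  39.  80. 101. 101.  89.  30.   4.   1.   6.  12.  17.  21.  20.  20.  19.  12.   7.  32.  82. 100. 101.  87.  50.  20.  19.] col216 [ 18.  18.  18.  19.  23.  53.  69.  71.  65.  34.   2.  -0.   1.   1.  11.  21.  21.  21.  21.  13.   2.  17.  92. 103. 105.  97.  60.  26.  22.  20.]
rim (np.float64(0.4644090055208011), np.float64(0.09274016023928792), np.float64(0.030602396600200147)) 50
hub (np.float64(0.4644266938252439), np.float64(0.09273943985278654), np.float64(0.0167222154077283)) 60
211 213.071724137931
212 213.20863309352518
213 216.23333333333332
214 216.32075471698116
216 216.29773030707608
1.6991544573795543
1.5605845728976244
-0.6247767817625522
hub z 0.030662059085751148 wood z 0.024569192342959845
bore row [[157. 178. 185. 163. 169. 178.]
 [184. 187. 189. 186. 187. 188.]
 [139. 125. 132. 137. 139. 144.]
 [ 80.  64.  64.  64.  67.  68.]
 [ 64.  61.  66.  70.  72.  72.]
 [ 64.  68.  95. 111. 115. 114.]]
```

The wheel lies flat with the boss up: the hub reads 30.7 mm, the wood 24.6 mm, and both circles centre on (0.4644, 0.0927). Its engraved line points to about +1°. Next I'll straighten the tool and turn it to the regrasp yaw of 146.7°, so the final jaw line falls along the burnisher's y.

```bash
python3 -m crank '[{"linear":[0,0.1,0],"rot":[-0.95,0.13,0],"hand":1},{"linear":[0,0.1,0],"rot":[-0.95,0.13,0],"hand":1},{"linear":[0,0.1,0],"rot":[-0.95,0.13,0],"hand":1},{"linear":[0,0.1,0],"rot":[-0.95,0.13,0],"hand":1},{"linear":[0,0.15,0],"rot":[0,0,-1],"hand":1},{"linear":[0,0.15,0],"rot":[0,0,-1],"hand":1},{"linear":[0,0.15,0],"rot":[0,0,-1],"hand":1},{"linear":[0,0.15,0],"rot":[0,0,-1],"hand":1},{"linear":[0,0.15,0],"rot":[0,0,-1],"hand":1},{"linear":[0,0.15,0],"rot":[0,0,-1],"hand":1},{"linear":[0,0.15,0],"rot":[0,0,-1],"hand":1},{"linear":[0,0.15,0],"rot":[0,0,-1],"hand":1},{"linear":[0,0.15,0],"rot":[0,0,-1],"hand":1},{"linear":[0,0.15,0],"rot":[0,0,-1],"hand":1},{"linear":[0,0.15,0],"rot":[0,0,-1],"hand":1},{"linear":[0,0.15,0],"rot":[0,0,-1],"hand":1},{"linear":[0,0.15,0],"rot":[0,0,-1],"hand":1},{"linear":[0,0.15,0],"rot":[0,0,-1],"hand":1},{"linear":[0,0.15,0],"rot":[0,0,-1],"hand":1},{"linear":[0,0.15,0],"rot":[0,0,-1],"hand":1}]'
python3 - <<'E'
from h import *
plan([.4644,.0927,.08],146.7)
E
```

```text
clock: 26.4
tool_pos: [0.4596, 0.0527, 0.1966]
orientation: [40.2, 88.3, 132.0]
force: [-0.2, 0.5, 0.4]
opening: 0.0874
t 26.4 pos [0.4596 0.0527 0.1966] yawy -178.19 toolx [-0.02   0.022 -1.   ] open 0.0874 F [-0.2  0.5  0.4]
joints [ 29.6   2.2 -26.1  -1.9 -62.  -26.9]
lin units [ 0.08   0.666 -1.943] rot units [-0.31 -0.14 -7.02]
```

```bash
python3 -m crank '[{"linear":[0.01,0.09,0],"rot":[-0.15,-0.1,-1],"hand":1},{"linear":[0.01,0.09,-0.1],"rot":[-0.15,-0.1,-1],"hand":1},{"linear":[0.01,0.09,-0.2],"rot":[0,0,-1],"hand":1},{"linear":[0.01,0.09,-0.3],"rot":[0,0,-1],"hand":1},{"linear":[0.01,0.09,-0.3],"rot":[0,0,-1],"hand":1},{"linear":[0.01,0.09,-0.4],"rot":[0,0,-1],"hand":1},{"linear":[0,0.05,-0.3],"rot":[0,0,-0.8],"hand":1},{"linear":[0,0,0],"rot":[0,0,0],"hand":1}]'
python3 - <<'E'
from h import *
plan([.4644,.0927,.05],146.7)
s=snap('top','t10'); c=snap('scene','s10')
cv2.imwrite('pics/h2.png',np.hstack([cv2.resize(c['image'][190:280,180:300],(400,300),interpolation=cv2.INTER_CUBIC),cv2.resize(s['image'][160:280,150:310],(400,300),interpolation=cv2.INTER_CUBIC)])[:,:,::-1])
E
```

```text
clock: 27.4
tool_pos: [0.4632, 0.0854, 0.0954]
orientation: [138.6, 89.4, -165.3]
force: [0.9, -0.7, -0.5]
opening: 0.0875
t 27.4 pos [0.4632 0.0854 0.0954] yawy 146.09 toolx [-0.01  -0.003 -1.   ] open 0.0875 F [ 0.9 -0.7 -0.5]
joints [ 34.3   9.4 -34.   -0.3 -47.2 -68. ]
lin units [ 0.019  0.122 -0.756] rot units [ 0.03 -0.11  0.12]
```

View pics/h2.png

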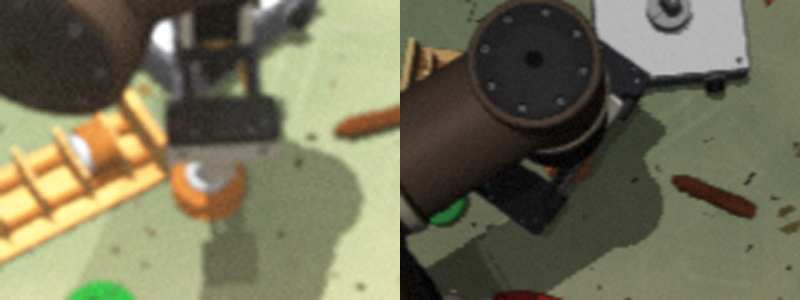

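```bash
python3 -m crank '[{"linear":[0.02,0.13,-0.3],"rot":[0.03,-0.11,0.12],"hand":1},{"linear":[0,0,-0.2],"rot":[0,0,0],"hand":1},{"linear":[0,0,0],"rot":[0,0,0],"hand":1}]'
python3 - <<'E'
from h import *
plan([.4644,.0927,.01],146.7)
A=np.mean([eyes.snapshot('top')['image'].astype(float) for _ in range(3)],0); np.savez('avg3.npz',top=A)
g=np.clip((A[145:181,239:275]-20)/110,0,1)*255
cv2.imwrite('pics/h3.png',cv2.resize(g.astype(np.uint8),(500,500),interpolation=cv2.INTER_CUBIC)[:,:,::-1])
np.set_printoptions(linewidth=200)
G=A.mean(2); print(np.arange(245,272))
for v in range(152,176): print(v,G[v,245:272].round().astype(int))
E
```

```text
clock: 27.88
tool_pos: [0.4672, 0.0938, 0.0685]
orientation: [-27.6, 89.6, 29.4]
force: [1.1, -1.4, 0.8]
opening: 0.0877
t 27.88 pos [0.4672 0.0938 0.0685] yawy 146.92 toolx [ 0.006  0.003 -1.   ] open 0.0877 F [ 1.1 -1.4  0.8]
joints [ 35.1  11.5 -36.    0.1 -42.1 -68.2]
lin units [-0.047 -0.019 -0.976] rot units [-0.04  0.07 -0.04]
[245 246 247 248 249 250 251 252 253 254 255 256 257 258 259 260 261 262 263 264 265 266 267 268 269 270 271]
152 [ 27  19  28  66  93 103 113 118 124 151 171 171 174 173 173 173 172 171 167 140  95  52  28  63 142 176 180]
153 [ 25  34  66  94 108 120 152 172 172 176 175 177 175 176 175 178 179 180 180 174 168 131  85 110 158 179 180]
154 [ 42  91 110 108 119 153 174 177 175 159 149 144 143 140 139 152 169 175 181 179 179 176 169 149 157 175 178]
155 [ 76  95 108 118 153 175 176 162 143 136 134 122 110 105 115 123 132 149 169 178 180 180 179 174 153 162 179]
156 [143 116 120 151 174 175 158 145 138 127 107 107 122 128 118 106 117 128 145 169 177 180 181 179 176 177 182]
157 [172 148 153 175 175 155 140 139 135 111  95 115 121 118 123 114 106 122 131 147
[... 1381 characters left out ...]
179 181 180 180]
170 [181 180 182 179 175 143  85  49  56  77 101 117 121 117 112  90  62  53  71 103 150 177 179 179 180 180 180]
171 [180 181 179 180 179 173 133  79  48  40  46  55  59  55  50  47  57  85 108 119 157 178 181 180 181 179 181]
172 [180 181 181 181 181 179 173 141  98  79  64  54  50  52  56  73  93 115 150 171 177 180 179 178 179 179 179]
173 [180 181 179 179 180 179 180 175 171 168 140 116 112 111 112 115 121 152 175 180 180 180 180 180 180 180 181]
174 [181 181 180 180 180 180 181 179 180 180 176 173 174 173 173 172 174 177 181 181 180 181 181 179 180 180 178]
175 [180 180 179 181 180 179 180 181 181 180 179 180 182 179 181 179 179 179 181 179 181 181 181 179 181 180 180]
```

View pics/h3.png

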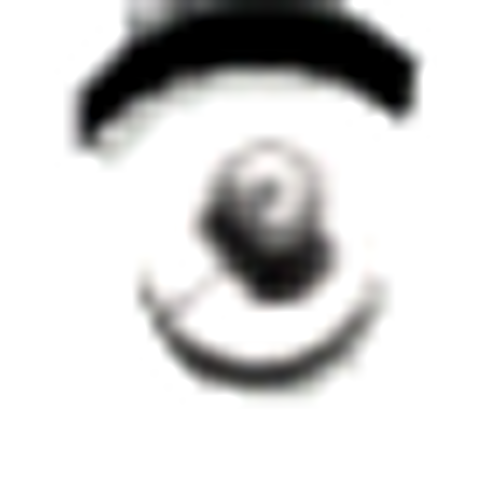

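```bash
python3 -m crank '[{"linear":[-0.05,-0.02,-0.3],"rot":[-0.04,0.07,-0.04],"hand":1},{"linear":[0,0,-0.3],"rot":[0,0,0],"hand":1},{"linear":[0,0,0],"rot":[0,0,0],"hand":1}]'
python3 - <<'E'
from h import *
np.set_printoptions(precision=4,suppress=True)
plan([.4644,.0927,.01],146.7)
s=load('t10'); A=np.load('avg3.npz')['top']; g=A.mean(2).astype(np.float32)
# collar outer top circle: edges 157 level, upper/side part (plate 180 / collar 137)
c0=(257.3,162.0); P=[]
for t in np.radians(np.r_[-160:-20:5]):
    r=np.arange(7,12,.1); u=c0[0]+r*np.cos(t); v=c0[1]+r*np.sin(t); p=cv2.remap(g,u.astype(np.float32)[None],v.astype(np.float32)[None],cv2.INTER_LINEAR)[0]
    i=np.argmax(p>158); P.append((u[i],v[i]))
W=np.array([onplane(s,u,v,.088) for u,v in P]); x,y=W[:,0],W[:,1]; R=.024
a=np.linalg.lstsq(np.c_[2*x,2*y,np.ones(len(x))],x*x+y*y,rcond=None)[0]; print('collar top centre',a[:2],np.sqrt(a[2]+a[0]**2+a[1]**2))
print('pred',proj(s,[.623,-.0172,.088]))
for c in(a[:2],np.array([.623,-.0172])):
  for p in((253.2,165),(251.7,166)):
    q=onplane(s,*p,.088)[:2]-c; print(np.degrees(np.arctan2(q[1],q[0])))
q=onplane(s,251.7,166,.088)-onplane(s,253.2,165,.088);print('slope',np.degrees(np.arctan2(q[1],q[0])))
E
```

```text
clock: 28.4
tool_pos: [0.4662, 0.0936, 0.0348]
orientation: [-26.8, 89.7, 29.9]
force: [-0.6, 1.0, -0.9]
opening: 0.0877
t 28.4 pos [0.4662 0.0936 0.0348] yawy 146.72 toolx [ 0.004  0.003 -1.   ] open 0.0877 F [-0.6  1.  -0.9]
joints [ 35.2  14.6 -38.    0.  -37.1 -68.5]
lin units [-0.031 -0.014 -0.413] rot units [-0.03  0.05 -0.  ]
collar top centre [ 0.622  -0.0169] 0.024789890193991703
pred [257.3484 161.8682]
127.07242652702962
126.78218997457303
129.36872953150976
128.5013682832947
slope 125.99143796329766
```

The collar's engraved line runs from (253,165) to (250,167), about 128°, and its centre fits (0.622, -0.017), so it sits on the spindle flat. Now the wheel grasp.

```bash
python3 -m crank '[{"linear":[-0.035,-0.015,-0.3],"rot":[-0.03,0.05,0],"hand":1},{"linear":[-0.03,-0.01,-0.2],"rot":[0,0,0],"hand":1},{"linear":[0,0,0],"rot":[0,0,0],"hand":1}]'
python3 - <<'E'
from h import *
plan([.4644,.0927,.010],146.7)
E
```

```text
clock: 28.78
tool_pos: [0.464, 0.0929, 0.0066]
orientation: [-30.7, 89.8, 26.0]
force: [-0.2, -0.0, -0.5]
opening: 0.0876
t 28.77 pos [0.464  0.0929 0.0066] yawy 146.77 toolx [ 0.003  0.002 -1.   ] open 0.0876 F [-0.2 -0.  -0.5]
joints [ 35.3  17.3 -39.7   0.1 -32.8 -68.5]
lin units [ 0.006 -0.003  0.057] rot units [-0.02  0.04 -0.01]
```

```bash
python3 -m crank '[{"linear":[0,0,0],"rot":[0,0,0],"hand":0},{"linear":[0,0,0],"rot":[0,0,0],"hand":0},{"linear":[0,0,0],"rot":[0,0,0],"hand":0},{"linear":[0,0,0],"rot":[0,0,0],"hand":0}]'
python3 - <<'E'
from h import *
plan([.4644,.0927,.0066],146.7)
E
```

```text
clock: 29.28
tool_pos: [0.4651, 0.0935, 0.0083]
orientation: [-29.0, 89.6, 27.8]
force: [0.5, -0.3, -1.1]
opening: 0.0587
t 29.27 pos [0.4651 0.0935 0.0083] yawy 146.79 toolx [ 0.006  0.003 -1.   ] open 0.0587 F [ 0.5 -0.3 -1.1]
joints [ 35.3  17.1 -39.6   0.1 -32.9 -68.5]
lin units [-0.012 -0.014 -0.028] rot units [-0.03  0.07 -0.02]
```

```bash
python3 -m crank '[{"linear":[0,0,0.4],"rot":[-0.03,0.07,0],"hand":0},{"linear":[0,0,0.8],"rot":[0,0,0],"hand":0},{"linear":[0,0,0.9],"rot":[0,0,0],"hand":0},{"linear":[0,0,0.8],"rot":[0,0,0],"hand":0},{"linear":[0.12,-0.085,0.2],"rot":[0,0,1],"hand":0},{"linear":[0.12,-0.085,0],"rot":[0,0,1],"hand":0},{"linear":[0.12,-0.085,0],"rot":[0,0,1],"hand":0},{"linear":[0.12,-0.085,0],"rot":[0,0,1],"hand":0},{"linear":[0.12,-0.085,0],"rot":[0,0,1],"hand":0},{"linear":[0.12,-0.085,0],"rot":[0,0,1],"hand":0},{"linear":[0.12,-0.085,0],"rot":[0,0,1],"hand":0},{"linear":[0.12,-0.085,0],"rot":[0,0,1],"hand":0},{"linear":[0.12,-0.085,0],"rot":[0,0,1],"hand":0},{"linear":[0.12,-0.085,0],"rot":[0,0,1],"hand":0},{"linear":[0.12,-0.085,0],"rot":[0,0,1],"hand":0},{"linear":[0.12,-0.085,0],"rot":[0,0,1],"hand":0},{"linear":[0.12,-0.085,0],"rot":[0,0,1],"hand":0},{"linear":[0.12,-0.085,0],"rot":[0,0,1],"hand":0},{"linear":[0.12,-0.085,0],"rot":[0,0,1],"hand":0},{"linear":[0.12,-0.085,0],"rot":[0,0,1],"hand":0}]'
python3 - <<'E'
from h import *
plan([.6225,-.0173,.19],-85.6)
E
```

```text
clock: 31.78
tool_pos: [0.5758, 0.0071, 0.197]
orientation: [80.2, 89.5, -140.5]
force: [0.5, -0.4, -1.2]
opening: 0.0593
t 31.77 pos [0.5758 0.0071 0.197 ] yawy -130.66 toolx [-0.007 -0.006 -1.   ] open 0.0593 F [ 0.5 -0.4 -1.2]
joints [ 20.3  12.8 -14.3   0.2 -63.4  29. ]
lin units [ 0.779 -0.407 -0.116] rot units [ 0.1  -0.05  9.01]
```

```bash
python3 -m crank '[{"linear":[0.085,-0.045,0],"rot":[0.1,-0.05,1],"hand":0},{"linear":[0.085,-0.045,0],"rot":[0,0,1],"hand":0},{"linear":[0.085,-0.045,0],"rot":[0,0,1],"hand":0},{"linear":[0.085,-0.045,0],"rot":[0,0,1],"hand":0},{"linear":[0.085,-0.045,0],"rot":[0,0,1],"hand":0},{"linear":[0.085,-0.045,0],"rot":[0,0,1],"hand":0},{"linear":[0.085,-0.045,0],"rot":[0,0,1],"hand":0},{"linear":[0.085,-0.045,0],"rot":[0,0,1],"hand":0},{"linear":[0.085,-0.045,0],"rot":[0,0,0.8],"hand":0},{"linear":[0,0,0],"rot":[0,0,0],"hand":0}]'
python3 - <<'E'
from h import *
plan([.6225,-.0173,.15],-85.6)
E
```

```text
clock: 33.02
tool_pos: [0.6193, -0.0186, 0.1925]
orientation: [5.9, 89.3, -169.4]
force: [-0.7, -0.2, -1.0]
opening: 0.0592
t 33.02 pos [ 0.6193 -0.0186  0.1925] yawy -85.29 toolx [-0.013 -0.002 -1.   ] open 0.0592 F [-0.7 -0.2 -1. ]
joints [ 16.3  17.1  -8.8  -0.1 -64.8  78.5]
lin units [ 0.053  0.022 -0.709] rot units [ 0.03 -0.14 -0.06]
```

```bash
python3 -m crank '[{"linear":[0.04,0.022,-0.35],"rot":[0.03,-0.14,-0.06],"hand":0},{"linear":[0,0,-0.35],"rot":[0,0,0],"hand":0},{"linear":[0,0,-0.1],"rot":[0,0,0],"hand":0},{"linear":[0,0,0],"rot":[0,0,0],"hand":0}]'
python3 - <<'E'
from h import *
plan([.6225,-.0173,.138],-85.6)
s=snap('top','t11'); c=snap('scene','s11')
def st(im,u0,v0,u1,v1):
    g=im[v0:v1,u0:u1].astype(float); lo,hi=np.percentile(g,1),np.percentile(g,97); g=np.clip((g-lo)/(hi-lo),0,1)**.7*255
    return cv2.resize(g.astype(np.uint8),(400,400),interpolation=cv2.INTER_CUBIC)
cv2.imwrite('pics/h4.png',np.hstack([st(c['image'],210,130,270,190),st(s['image'],227,130,287,190)])[:,:,::-1])
E
```

```text
clock: 33.52
tool_pos: [0.6209, -0.017, 0.1437]
orientation: [-70.0, 90.0, 114.0]
force: [0.3, 0.6, -0.3]
opening: 0.0591
t 33.52 pos [ 0.6209 -0.017   0.1437] yawy -85.95 toolx [-0.     0.001 -1.   ] open 0.0591 F [ 0.3  0.6 -0.3]
joints [ 16.4  19.2 -12.8  -0.  -58.1  77.7]
lin units [ 0.027 -0.005 -0.094] rot units [-0.01 -0.    0.07]
```

View pics/h4.png

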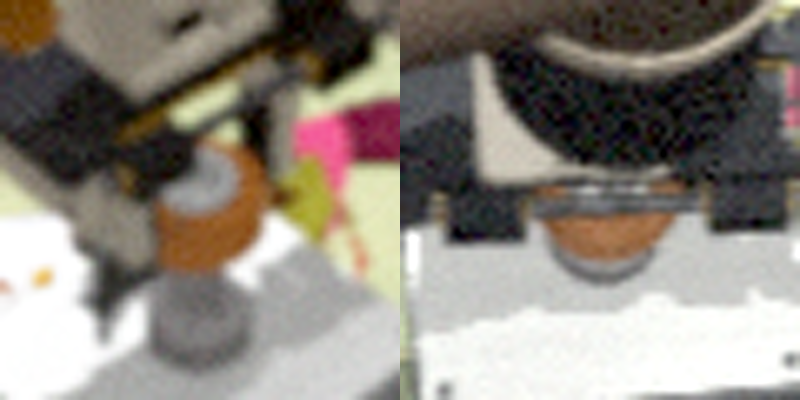

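The scene view shows the wheel boss-up above the spindle at about (205,190) in the crop, with the collar below at (200,320). I'll lower it gently, watching the forces.

```bash
python3 -m crank '[{"linear":[0.015,-0.005,-0.08],"rot":[0,0,0.07],"hand":0},{"linear":[0,0,-0.05],"rot":[0,0,0],"hand":0}]'
python3 -m crank '[{"linear":[0,0,-0.08],"rot":[0,0,0],"hand":0},{"linear":[0,0,0],"rot":[0,0,0],"hand":0}]'
python3 - <<'E'
from h import *
plan([.6225,-.0173,.13],-85.6)
E
```

```text
clock: 33.88
tool_pos: [0.6231, -0.0171, 0.1376]
orientation: [-161.3, 89.8, 23.2]
force: [-0.3, -0.8, -1.6]
opening: 0.0591
clock: 34.12
tool_pos: [0.623, -0.0171, 0.1323]
orientation: [-160.1, 89.8, 24.4]
force: [-0.7, 0.3, -1.7]
opening: 0.0595
t 34.12 pos [ 0.623  -0.0171  0.1323] yawy -85.57 toolx [ 0.003  0.001 -1.   ] open 0.0595 F [-0.7  0.3 -1.7]
joints [ 16.3  19.8 -13.4  -0.  -56.5  78.1]
lin units [-0.008 -0.003 -0.039] rot units [-0.02  0.04 -0.01]
```

```bash
python3 -m crank '[{"linear":[-0.01,-0.003,-0.08],"rot":[0,0.04,0],"hand":0},{"linear":[-0.005,0,-0.05],"rot":[0,0,0],"hand":0}]'
python3 -m crank '[{"linear":[-0.005,0,-0.08],"rot":[0,0.02,0],"hand":0},{"linear":[-0.005,0,-0.08],"rot":[0,0,0],"hand":0}]'
```

```text
clock: 34.38
tool_pos: [0.6222, -0.0173, 0.1243]
orientation: [-89.2, 89.9, 95.2]
force: [0.3, 0.6, -1.2]
opening: 0.0591
clock: 34.62
tool_pos: [0.6216, -0.0172, 0.1141]
orientation: [-42.7, 89.9, 141.7]
force: [0.2, 0.1, -1.1]
opening: 0.059
```

```bash
python3 -m crank '[{"linear":[0,0,-0.1],"rot":[0,0,0],"hand":0},{"linear":[0,0,-0.1],"rot":[0,0,0],"hand":0}]'
python3 -m crank '[{"linear":[0,0,-0.06],"rot":[0,0,0],"hand":0},{"linear":[0,0,-0.04],"rot":[0,0,0],"hand":0}]'
```

```text
clock: 34.88
tool_pos: [0.6216, -0.0173, 0.1012]
orientation: [-41.6, 89.9, 142.9]
force: [0.4, 0.2, -0.9]
opening: 0.059
clock: 35.12
tool_pos: [0.6216, -0.0173, 0.096]
orientation: [-28.1, 89.9, 156.4]
force: [-9.8, 3.3, 26.0]
opening: 0.0592
```

```bash
python3 -m crank '[{"linear":[0,0,-0.01],"rot":[0,0,0],"hand":0},{"linear":[0,0,0],"rot":[0,0,0],"hand":1},{"linear":[0,0,0],"rot":[0,0,0],"hand":1},{"linear":[0,0,0],"rot":[0,0,0],"hand":1},{"linear":[0,0,0],"rot":[0,0,0],"hand":1}]'
python3 -m crank '[{"linear":[0,0,0.3],"rot":[0,0,0],"hand":1},{"linear":[0,0,0.6],"rot":[0,0,0],"hand":1},{"linear":[0,0,0.8],"rot":[0,0,0],"hand":1},{"linear":[0,0,0.6],"rot":[0,0,0],"hand":1},{"linear":[-0.6,-0.5,0],"rot":[0,0,0],"hand":1},{"linear":[-0.6,-0.8,0],"rot":[0,0,0],"hand":1},{"linear":[-0.3,-0.8,0],"rot":[0,0,0],"hand":1},{"linear":[0,-0.8,0],"rot":[0,0,0],"hand":1},{"linear":[0,-0.6,0],"rot":[0,0,0],"hand":1},{"linear":[0,0,0],"rot":[0,0,0],"hand":1}]'
python3 - <<'E'
from h import *
s=snap('top','t12'); c=snap('scene','s12')
cv2.imwrite('pics/k0.png',np.hstack([c['image'],s['image']])[:,:,::-1][60:350,:,:][:, 80:880])
def st(im,u0,v0,u1,v1):
    g=im[v0:v1,u0:u1].astype(float); g=np.clip(g*1.4,0,255)
    return cv2.resize(g.astype(np.uint8),(400,400),interpolation=cv2.INTER_CUBIC)
cv2.imwrite('pics/k1.png',np.hstack([st(c['image'],215,145,265,195),st(s['image'],237,142,277,182)])[:,:,::-1])
E
```

```text
clock: 35.75
tool_pos: [0.6223, -0.0172, 0.0963]
orientation: [-81.8, 89.9, 102.7]
force: [0.5, 0.9, -0.6]
opening: 0.087
clock: 37.0
tool_pos: [0.53, -0.2334, 0.253]
orientation: [169.0, 89.2, -6.3]
force: [0.3, 0.5, 0.5]
opening: 0.0877
```

View pics/k0.png

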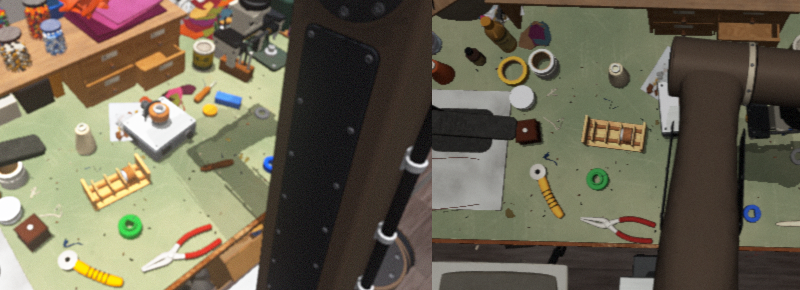

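View pics/k1.png

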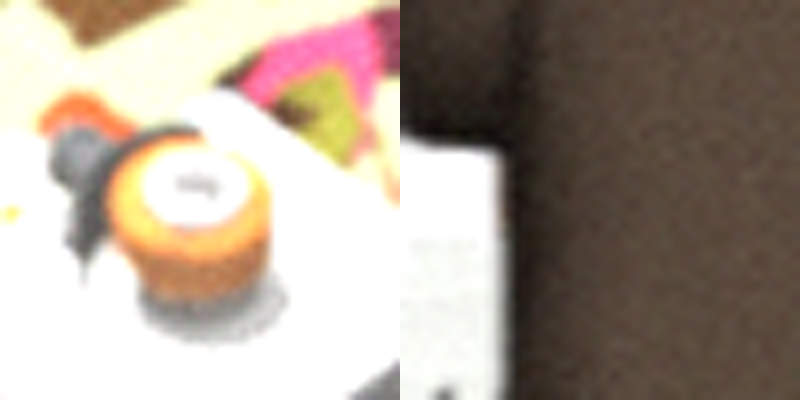

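The wheel looks seated in the scene view. I'll clear the arm from the top view to check centring, height and flat angle.

```bash
python3 -m crank '[{"linear":[-0.5,-0.8,0],"rot":[0,0,0],"hand":1},{"linear":[-0.5,-0.8,0],"rot":[0,0,0],"hand":1},{"linear":[-0.5,-0.8,0],"rot":[0,0,0],"hand":1},{"linear":[-0.5,-0.8,0],"rot":[0,0,0],"hand":1},{"linear":[-0.5,-0.8,0],"rot":[0,0,0],"hand":1},{"linear":[-0.5,-0.6,0],"rot":[0,0,0],"hand":1},{"linear":[0,0,0],"rot":[0,0,0],"hand":1}]'
cat > fin.py <<'E'
from h import *
np.set_printoptions(precision=4,suppress=True,linewidth=200)
ss=[eyes.snapshot('top') for _ in range(3)]; s=ss[0]; A=np.mean([k['image'].astype(float) for k in ss],0); D=np.mean([k['depth'] for k in ss],0)
np.savez('avg4.npz',top=A); cv2.imwrite('pics/f_top.png',A.astype(np.uint8)[:,:,::-1])
g=np.clip(A[140:180,237:277]*1.4,0,255); cv2.imwrite('pics/f1.png',cv2.resize(g.astype(np.uint8),(500,500),interpolation=cv2.INTER_CUBIC)[:,:,::-1])
k=(A[...,0]-A[...,2]).astype(np.float32); c0=proj(s,[.622,-.017,.112])
def fit(P):
    x,y=P[:,0],P[:,1]; a=np.linalg.lstsq(np.c_[2*x,2*y,np.ones(len(x))],x*x+y*y,rcond=None)[0]; return a[0],a[1],np.sqrt(a[2]+a[0]**2+a[1]**2)
def rad(th,r0,r1,fall,ang):
    P=[]
    for t in np.radians(ang):
        r=np.arange(r0,r1,.1); u=c0[0]+r*np.cos(t); v=c0[1]+r*np.sin(t); p=cv2.remap(k,u.astype(np.float32)[None],v.astype(np.float32)[None],cv2.INTER_LINEAR)[0]
        q=(p[:-1]>=th)&(p[1:]<th) if fall else (p[:-1]<th)&(p[1:]>=th)
        if q.any(): i=np.argmax(q); P.append((u[i],v[i]))
    return np.array(P)
W=np.array([onplane(s,u,v,.112) for u,v in rad(45,7.5,15,True,np.arange(-180,0,5))]); print('rim',fit(W),len(W))
H=np.array([onplane(s,u,v,.118) for u,v in rad(40,4,9,False,np.arange(0,360,5))]); print('hub',fit(H),len(H))
s['depth']=D; Z=lambda m:np.median([atdepth(s,u,v)[2] for v,u in zip(*np.nonzero(m))])
yy,xx=np.mgrid[:384,:512]; rr=np.hypot(xx-c0[0],yy-c0[1]); print('wood z',Z((rr>7.5)&(rr<10)&(k>60)),'hub z',Z((rr>5)&(rr<6.5)&(k<30)))
# tilt: plane fit of wood
m=(rr>7.5)&(rr<10.5)&(k>60); P=np.array([atdepth(s,u,v) for v,u in zip(*np.nonzero(m))]); a=np.linalg.lstsq(np.c_[P[:,:2]-P[:,:2].mean(0),np.ones(len(P))],P[:,2],rcond=None)[0]; print('tilt deg',np.degrees(np.arctan(a[:2])),len(P))
G=A.mean(2); print(np.arange(244,272))
for v in range(146,174): print(v,G[v,244:272].round().astype(int))
E
python3 fin.py
```

```text
clock: 37.98
tool_pos: [0.3493, -0.5079, 0.257]
orientation: [165.9, 89.0, -8.6]
force: [0.9, 1.4, 1.0]
opening: 0.0876
rim (np.float64(0.6231716333625221), np.float64(-0.01650033300134096), np.float64(0.028953874140478657)) 36
hub (np.float64(0.6215738038571504), np.float64(-0.016449387424458284), np.float64(0.017463429173474643)) 72
wood z 0.1126035816828237 hub z 0.11828952224912914
tilt deg [-37.76     1.5079] 162
[244 245 246 247 248 249 250 251 252 253 254 255 256 257 258 259 260 261 262 263 264 265 266 267 268 269 270 271]
146 [167 167 162 123  79  80  67  44  28  21  17  15  13  15  13  11  13  16  23  29  53  86 135 159 164 166 167 167]
147 [167 167 159 120  69  47  29  20  12  11  11   9  13  13   8  11   8  11  15  13  18  34  66 117 149 163 168 168]
148 [166 161 134  81  34  17  16   9  12  11  12  12  15  15  15  11  12  11  10  14  10  15  25  55  97 141 164 167]
149 [161 134  85  40  16  12  10  15  16  17  21  31  39  43  39  33  32  23  15  11   8   7  12  18  45 108 151 164]
150 [136  85  41  16  13  11  17  34  44  49  63  76  80  86  88  87  83  70  45  27  17  14
[... 2039 characters left out ...]
6 165 164 149 105  53  50  68  78  85  89  95  94  92  91  91  92  92  90  83  67  50  60  84  98 105 141 164]
169 [165 167 166 156 115  65  47  47  61  73  82  89  93  92  92  90  88  87  76  60  47  57  83  97  99 107 145 165]
170 [167 167 166 163 127  81  63  51  47  52  57  65  76  79  79  69  63  57  44  43  54  77  96  96 107 141 162 168]
171 [167 165 167 164 151 114  79  58  47  42  39  38  45  47  44  40  41  43  49  62  72  88  99 107 140 163 165 166]
172 [166 168 167 167 163 157 118  76  69  64  52  46  44  39  39  42  50  63  73  75  86  96 105 138 160 165 167 166]
173 [166 165 166 167 166 164 133  92  78  73  70  70  69  68  68  69  72  78  89  97  99 101 105 141 164 168 166 165]
```

View pics/f1.png

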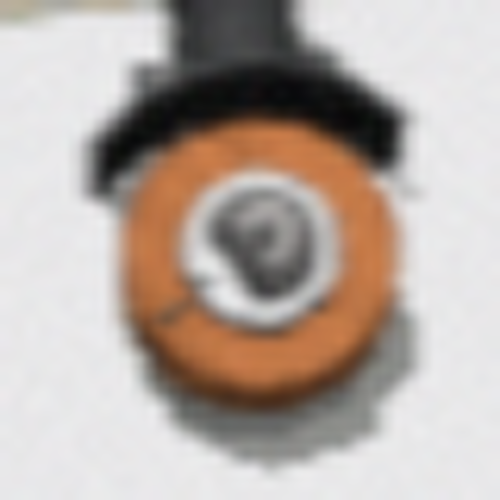

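View pics/f_top.png

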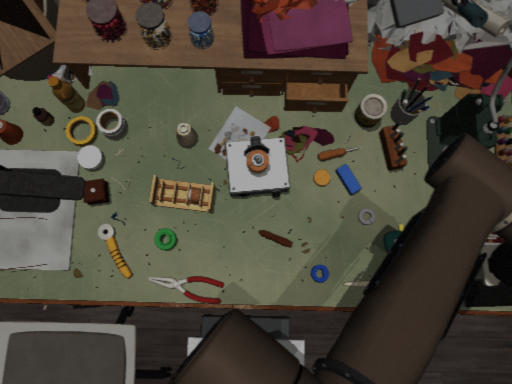

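Run:
```python
from h import *
A=np.load('avg4.npz')['top']; ss=[eyes.snapshot('top') for _ in range(3)]; s=ss[0]; s['depth']=np.mean([k['depth'] for k in ss],0)
c0=proj(s,[.6216,-.0165,.112]); yy,xx=np.mgrid[:384,:512]; rr=np.hypot(xx-c0[0],yy-c0[1]); k=A[...,0]-A[...,2]
m0=(rr>7.2)&(rr<9)&(k>50)
for n,m in(('back',yy<c0[1]-4),('front',yy>c0[1]+4),('left',xx<c0[0]-4),('right',xx>c0[0]+4)):
    z=[atdepth(s,u,v)[2] for v,u in zip(*np.nonzero(m0&m))]; print(n,round(float(np.median(z)),4),len(z))
c=onplane(s,*c0,.112)
for p in((251.5,164),(250,165),(251,164.3)):
    q=onplane(s,*p,.112)-c; print(np.degrees(np.arctan2(q[1],q[0])))
g0=np.load('avg.npz')['top']
# bystanders: centroid change by colour diff
for n,(u,v) in dict(thin=(367,216),wax=(321,177),slicker=(275,238),awl=(338,153),block=(348,179),cone=(186,135),small=(194,194),cutter=(115,250)).items():
    t=g0[v-14:v+14,u-14:u+14].astype(np.float32); w=A[v-20:v+20,u-20:u+20].astype(np.float32)
    r=cv2.matchTemplate(w.astype(np.uint8),t.astype(np.uint8),cv2.TM_CCOEFF_NORMED); _,q,_,l=cv2.minMaxLoc(r); print(n,l[0]-6,l[1]-6,round(q,2))
print(monitor.get_obs()['force'].round(1),monitor.get_obs()['clock'])
```

```text
back 0.1129 32
front 0.1124 30
left 0.1123 32
right 0.1128 30
125.68008713552062
125.7491239191367
125.49378080038956
thin 0 0 0.94
wax 0 0 1.0
slicker 0 0 1.0
awl 0 0 1.0
block 0 0 1.0
cone 0 0 1.0
small 0 0 1.0
cutter 0 0 1.0
[0.3 0.1 0.5] 38.275
```

The wheel is level (0.5 mm spread across it) and fully down, with its flat at about 126° against the collar's 128°. Nothing else has moved. Handing in.

```bash
python3 -c "
from plant import ticket
print(ticket.close_job())"
```

```text
the job is handed in; nothing more can be done
None
```

The tall collar is on the spindle flange, and the large wheel is on top of it with its boss up. Both are fully down with their flats on the spindle's flat. I handed the job in at about 38 s of the 72 s allowed, and no verdict was given.

**What I did:** I turned the tall collar to the spindle's flat, measured at about 131°, and lowered it until it met the flange at the expected height. I took the large wheel from the rack and laid it on the bench leaning, so it fell flat with the boss up. I then gripped it across the rim, turned it about 128° and lowered it onto the collar.

**Last checks:**
- **Height:** the wheel's wood face is at 112.6 mm and its hub at 118.3 mm, against 112 and 118 mm expected. The wood is level to within about 0.5 mm.
- **Centring:** the wheel's hub fits a centre of (0.6216, -0.0165) and the collar's fits (0.622, -0.017). A separate fit to the wheel's rim put x about 1.6 mm further back, at (0.6232, -0.0165). I put that down to the guard hiding part of the rim.
- **Flats:** the engraved lines are at about 126° on the wheel and 127–129° on the collar. That is up to about 5° from the 131° first measured on the spindle, which I did not measure again.
- **Other things:** the thin collar, the small wheel and all six bystanders show no shift between the first and last pictures.
- **Robot:** it is clear of everything, with about zero force on the tool.

One check was unusable: a plane fit for the wheel's tilt came out at -38° because it picked up pixels from the side of the rim. I compared the four sides of the face instead, which gave the 0.5 mm above.

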